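# Clamp the roller plate and fit its feed rollers

### The arm

A 7-joint arm with a two-finger parallel gripper is mounted at the origin on the work surface. World frame = base frame: x ahead of the robot, y to its left, z up, the work surface at z = 0. Lengths are in m, angles in rad, forces in N, time in s.
With the tool pointing down it reaches from about 0.35 to 0.9 m from the base axis. Payload 7.2 kg.
Tool frame: the origin (TCP) lies at the centre of the arm's flange, where the gripper is bolted on; the fingertips stand 173 mm ahead of it and the grasp point (between the pads) lies 155 mm ahead of it; z points along the fingers, x is the direction in which the jaws open and shut, and the axes are right-handed (so a half turn about z gives the same grasp; the last joint's range is limited). The gripper opens to 85 mm and grips with 20 to 120 N. Pads are 22 mm wide; open, the fingers measure 114 mm over their backs; the gripper's body (76 mm by 85 mm) begins 54 mm behind the grasp point. The pads swing forward as they close: fully open they stand 13 mm farther back than shut.
Start: joints at [1.105, 0.411, -0.013, 1.596, 0.006, 1.134, -0.082], TCP at [0.242, -0.576, 0.405] pointing down, gripper open.
Joint ranges: [-2.95, 2.95], [-0.29, 1.99], [-1.47, 1.44], [0.14, 2.54], [-1.03, 4.17], [0.13, 1.85], [-2.86, 2.86]. Speed limits (rad/s): [2.39, 2.39, 3.01, 3.01, 3.14, 3.14, 3.14].

### API

Orientations are given as a rotation vector (axis times angle).
In Python, from plant import env gives the robot as it stands.
- The arm moves only by the tool move_arm, never from a script. Its argument "targets" is a list of rows, each an object of numbers: "hand": the opening, from -1 (shut) to 1 (fully open), so that 0 is half open; "x", "y", "z": the shift along the world's x, y, z normalised to -1 to 1, where 1 is 0.3 m; "rx", "ry", "rz": the turn, a rotation vector about the world's x, y, z normalised to -1 to 1, where 1 is 2 pi rad. In form: [{"hand": .., "x": .., "y": .., "z": .., "rx": .., "ry": .., "rz": ..}, ...]. A call has 1 to 20 rows; each row is the pose to reach, as a shift and turn from the pose measured when the call began, turning the shorter way round; what a row does not reach only later rows make up. A row lasts 1/10 s, in which the tool goes at most 50 mm and 8.59 degrees, less where a joint would pass 70% of its speed; a pose out of reach is approached as far as the arm can. A call with a number of a shift or a turn outside -1 to 1 is refused whole. A call with a gripper value outside its range is refused whole. The fingers move at their own pace and stop on an object; "force" is the grip in N (left out, the last holds). Time passes only in rows, so rows that repeat a pose let the fingers close. It gives the time, the measured TCP pose, the force and the opening at its end, in the units of the state.
- env.sense(): the state, without advancing time (a new reading comes with each control period).
- env.capture(name): name is "side" or "top" or "wrist"; returns the picture (480x640x3 uint8, red, green, blue); there is no depth.
- env.get_calibration(name): a dict with "mtx" (3x3 intrinsics, pixels), "dist" ([k1, k2, p1, p2, k3] as OpenCV has them; the pictures are not rectified), "extrinsics" (4x4, takes a point from world to camera coordinates); the wrist camera has in their place "tool_from_camera" (4x4, takes a point from camera to tool coordinates, whose origin is the TCP and whose axes are the tool frame's). Camera axes: x right, y down, z forward; pixel columns grow to the right and rows downward; lengths in m; the calibration is good to about 2 mm. A picture is of the moment at which its call begins: read the wrist's pose just before it. get_calibration takes no time and is no camera call.
- env.hand_in(): hands the job in, once; it reports no verdict.
The state is a dict: "t": time; "qpos": joint angles; "dq": joint speeds; "tau": joint torques, N m; "position": TCP position; "eef_rot": TCP orientation; "ft_force": force on the tool from outside, world axes, zero at the start; "moment": the same for the moment, N m; "gripper_width": opening from 0.0 (shut) to 1.0 (fully open).
Only numpy, scipy, OpenCV 4.12 (cv2) and the standard library are available. Lean on these libraries where they do the work, as an engineer would, in place of code of your own. Each camera call takes 0.05 s, during which the arm holds its last target. There are 200 camera calls.

### The job

Service the bag sealer's roller plate: set the plate flat in the nest of the fixture with its wide ledge towards the clamps, then push both toggle clamp handles over past their dead point so that the pads hold it down. Once it is clamped, slide every loose feed roller on the table onto a stud of its own, right down to the plate, and leave the clamps holding; leave the jars, tin, mug and screwdriver where they are.

Things in the scene. Friction and masses are not known exactly. Their poses are not given: they have to be found in the camera images.
- nest (a point): Centre of the nest floor (upper face of the 12 mm steel base board, 300 x 310 mm) of the fixture. z up, x from the nest towards the two clamps, y along the nest. Low strips, 8 mm high, fence the plate in with 4 mm to spare each way; the plate belongs here with its lug over this point, axes parallel (x to x), its underside on the board.
- plate_lug (a point): Loose aluminium plate, 0.55 kg, 270 mm (y) x 90 mm (x: -36 to +54 mm), 8 mm thick, with a row of four studs along y and, mid-row, an upright grip lug 14 mm (x) x 30 mm (y), 44 mm tall. This point is the lug's centre, 30 mm above the underside, 22 mm above the upper face. z up. The pads press on the wide ledge at +x, 44 mm from the row at y = +-79 mm.
- stud0 (a point): Foot of stud 0 of the roller plate, on the plate's upper face at y = 106 mm, x = 0 of the plate (lug's line). The stud is 27 mm in diameter and stands 28 mm up from here, with a tapered top.
- stud1 (a point): Foot of stud 1 of the roller plate, on the plate's upper face at y = 52 mm, x = 0 of the plate (lug's line). The stud is 27 mm in diameter and stands 28 mm up from here, with a tapered top.
- stud2 (a point): Foot of stud 2 of the roller plate, on the plate's upper face at y = -52 mm, x = 0 of the plate (lug's line). The stud is 27 mm in diameter and stands 28 mm up from here, with a tapered top.
- stud3 (a point): Foot of stud 3 of the roller plate, on the plate's upper face at y = -106 mm, x = 0 of the plate (lug's line). The stud is 27 mm in diameter and stands 28 mm up from here, with a tapered top.
- left_handle (a joint): Handle of the left toggle clamp (seen from the robot), rad. 0 = open: handle upright (0.12 rad off vertical towards +x of the nest), arm raised; 1.45 = at its stop: handle level, pointing away from the nest, arm down. With the plate in, the pad meets it at about 0.9; dead point at 1.30; beyond it the clamp holds itself, short of it it springs back. About 6 N at the bar takes it over.
- left_bar (a point): Middle of the rubber cross bar of the left clamp's handle: 16 mm thick, 60 mm long, along y of the nest, 100 mm from the handle's hinge. Pushed from the nest's side away (+x) and down in an arc it closes the clamp.
- left_hinge (a point): Hinge axis of the left clamp's handle (axis along y of the nest), 114 mm beyond the nest's centre in x and 80 mm above the nest floor. The raised arm of the open clamp stands just on the nest's side of it, up to about 115 mm above the table; when over, the bar is the highest part, 100 mm above the table.
- left_pad (a joint): How far the rubber pad of the left clamp (16 mm in diameter) is pressed back on its spring, m: 0 = pressing on nothing, about 0.003 when the clamp is over and holds the plate.
- right_handle (a joint): Handle of the right toggle clamp (seen from the robot), rad. 0 = open: handle upright (0.12 rad off vertical towards +x of the nest), arm raised; 1.45 = at its stop: handle level, pointing away from the nest, arm down. With the plate in, the pad meets it at about 0.9; dead point at 1.30; beyond it the clamp holds itself, short of it it springs back. About 6 N at the bar takes it over.
- right_bar (a point): Middle of the rubber cross bar of the right clamp's handle: 16 mm thick, 60 mm long, along y of the nest, 100 mm from the handle's hinge. Pushed from the nest's side away (+x) and down in an arc it closes the clamp.
- right_hinge (a point): Hinge axis of the right clamp's handle (axis along y of the nest), 114 mm beyond the nest's centre in x and 80 mm above the nest floor. The raised arm of the open clamp stands just on the nest's side of it, up to about 115 mm above the table; when over, the bar is the highest part, 100 mm above the table.
- right_pad (a joint): How far the rubber pad of the right clamp (16 mm in diameter) is pressed back on its spring, m: 0 = pressing on nothing, about 0.003 when the clamp is over and holds the plate.
- roller0_mid (a point): Hollow grey feed roller 0, 50 mm in diameter, 42 mm tall, 33 mm bore right through, 0.1 kg, standing loose on its end on the table. This point is its centre, half-way up; z is its axis. Any roller fits any stud. Two to four rollers are there; None if this one is absent.
- roller1_mid (a point): Hollow grey feed roller 1, 50 mm in diameter, 42 mm tall, 33 mm bore right through, 0.1 kg, standing loose on its end on the table. This point is its centre, half-way up; z is its axis. Any roller fits any stud. Two to four rollers are there; None if this one is absent.
- roller2_mid (a point): Hollow grey feed roller 2, 50 mm in diameter, 42 mm tall, 33 mm bore right through, 0.1 kg, standing loose on its end on the table. This point is its centre, half-way up; z is its axis. Any roller fits any stud. Two to four rollers are there; None if this one is absent.
- roller3_mid (a point): Hollow grey feed roller 3, 50 mm in diameter, 42 mm tall, 33 mm bore right through, 0.1 kg, standing loose on its end on the table. This point is its centre, half-way up; z is its axis. Any roller fits any stud. Two to four rollers are there; None if this one is absent.
- jar: Bystander: small amber jar, 52 mm in diameter, 62 mm tall, standing among the rollers; origin under its base.
- tin: Bystander: blue tin, 90 mm in diameter, 130 mm tall; origin under its base.
- jar_big: Bystander: clear glass jar, 90 mm in diameter, 78 mm tall; origin under its base.
- cup: Bystander: white mug, 76 mm in diameter, 80 mm tall; origin under its base.
- screwdriver: Bystander: screwdriver, 200 mm long, lying on the table.
Not all that is in view belongs to the job. What is shaped like the part that bears roller0_mid but blue or yellow is not meant.

How it is judged:
By the outcome, as a careful person would: the job done as asked, in the order asked, and still so for the second after the job is handed in, with the robot touching nothing.
Of roller0, roller1, roller2, roller3 only 2 to 4 are there at a start; the rules pass over those that are not, and their reading is None.
At some moment in a run one of roller0, roller1, roller2, roller3 may be knocked a few centimetres aside while the robot is not near it.
Once in a run the grip may slacken for a moment while it holds something.
It also fails if it takes over 210 s, if anything falls off the work surface, if the arm or the gripper's body presses on something with over 40 N, if the wrist force passes 120 N, or if a joint passes its speed limit or range.

## Working session

There is one attempt and no reset: what is moved stays moved. The work goes in short steps, Python scripts to look and compute and a tool call to move; the robot and the scene stay as the last step left them, time stands still between calls to the robot, and variables do not carry over. Pictures are saved under pics/ and viewed, about 12 in all and at most 16, crops included, and the job is handed in when it is done.

Besides the shell and the picture viewer there is one more tool, called after ">>>" in YAML: its name, and indented under it one key for each argument. move_arm: Moves the arm, as the interface text tells. Scaled input: -1 to 1 covers 0.3 m each way for a shift and 2 pi rad each way for a turn. Its arguments: {"type":"object","properties":{"targets":{"type":"array","items":{"type":"object","properties":{"hand":{"type":"number"},"x":{"type":"number","minimum":-1,"maximum":1},"y":{"type":"number","minimum":-1,"maximum":1},"z":{"type":"number","minimum":-1,"maximum":1},"rx":{"type":"number","minimum":-1,"maximum":1},"ry":{"type":"number","minimum":-1,"maximum":1},"rz":{"type":"number","minimum":-1,"maximum":1}}}},"force":{"type":"number"}},"required":["targets"]}

```bash
ls; mkdir -p pics; python3 - <<'E'
from plant import env
import cv2,numpy as np
print(env.sense())
for n in ["side","top","wrist"]:
    im=env.capture(n); cv2.imwrite(f"pics/{n}0.png",im[:,:,::-1])
    print(n,env.get_calibration(n))
E
```

```text
pics
{'t': 0.0, 'qpos': array([ 1.10477828,  0.4118876 , -0.01270662,  1.59703083,  0.0056249 ,
        1.134294  , -0.08219545]), 'dq': array([ 2.93621669e-04, -8.78407101e-05, -1.08597976e-03, -2.30456028e-04,
       -3.32251430e-04,  7.47189232e-05, -1.88387001e-03]), 'tau': array([-3.18528364e-04, -6.00632358e+01,  6.82659522e-01, -2.99407607e+01,
        1.39461693e-02,  1.05092127e-02, -1.83263955e-05]), 'position': array([ 0.24202173, -0.57600863,  0.40386596]), 'eef_rot': array([-2.61599457e+00,  1.73821783e+00,  2.18325492e-03]), 'ft_force': array([-0.22310422,  0.55455974,  0.51777141]), 'moment': array([-0.02212644, -0.00081385,  0.01504141]), 'gripper_width': 1.0044907900895002}
side {'mtx': array([[436.02688062,   0.        , 324.02946571],
       [  0.        , 436.02688062, 231.40454454],
       [  0.        ,   0.        ,   1.        ]]), 'dist': array([-0.06920799,  0.        ,  0.        ,  0.        ,  0.        ]), 'extrinsics': array([[ 0.67176862, -0.74069557, -0.0098483 , -0.37265509],
       [-0.36656919, -0.32084568, -0.87331843,  0.33803249],
       [ 0.643
[... 531 characters left out ...]
.98896187,  1.89255575],
       [ 0.        ,  0.        ,  0.        ,  1.        ]])}
wrist {'mtx': array([[398.62214202,   0.        , 317.20769078],
       [  0.        , 398.62214202, 237.26483889],
       [  0.        ,   0.        ,   1.        ]]), 'dist': array([-0.06077786,  0.        ,  0.        ,  0.        ,  0.        ]), 'tool_from_camera': array([[ 9.99998458e-01,  1.28541011e-03, -1.19660383e-03,
         5.08078182e-04],
       [-8.27005086e-04,  9.45770311e-01,  3.24835088e-01,
        -8.36811505e-02],
       [ 1.54925868e-03, -3.24833597e-01,  9.45769916e-01,
         3.08620479e-02],
       [ 0.00000000e+00,  0.00000000e+00,  0.00000000e+00,
         1.00000000e+00]])}
```

View pics/top0.png

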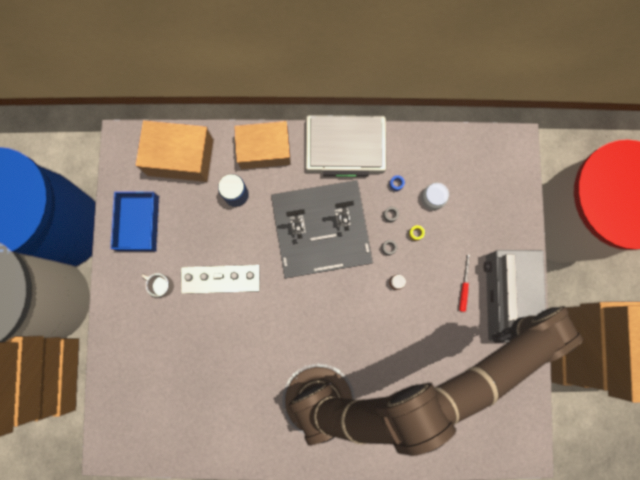

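View pics/side0.png

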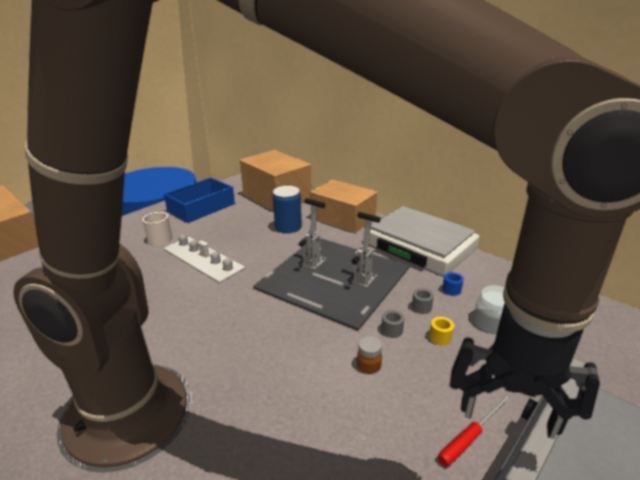

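The top view shows the white plate at about (220,279), its wide side apparently towards the robot. The fixture is at (322,228) with its clamps at the far side. Two grey rollers are at (390,215) and (388,248), the small jar is at (398,282), and the blue and yellow decoys are at (397,183) and (417,233). The side view agrees with this. Next I'll zoom in.

```bash
cat > h.py <<'E'
from plant import env
import cv2,numpy as np
from scipy.spatial.transform import Rotation as R
def cam(n,s=None):
    c=env.get_calibration(n)
    if n=="wrist":
        s=s or env.sense(); T=np.eye(4); T[:3,:3]=R.from_rotvec(s["eef_rot"]).as_matrix(); T[:3,3]=s["position"]
        W=T@c["tool_from_camera"]
    else: W=np.linalg.inv(c["extrinsics"])
    return c["mtx"],c["dist"],W
def ray(C,uv):
    K,d,W=C
    p=cv2.undistortPoints(np.array(uv,float).reshape(-1,1,2),K,d).reshape(-1,2)
    v=np.c_[p,np.ones(len(p))]@W[:3,:3].T
    return W[:3,3],v
def plane(C,uv,z):
    o,v=ray(C,uv); return o+v*((z-o[2])/v[:,2])[:,None]
def proj(C,P):
    K,d,W=C; E=np.linalg.inv(W)
    return cv2.projectPoints(np.array(P,float).reshape(-1,1,3),cv2.Rodrigues(E[:3,:3])[0],E[:3,3],K,d)[0].reshape(-1,2)
def shot(n,f=None):
    s=env.sense(); im=env.capture(n)[:,:,::-1].copy()
    if f: cv2.imwrite("pics/"+f,im)
    return im,cam(n,s)
def blobs(m,amin=30):
    n,l,st,c=cv2.connectedComponentsWithStats(m.astype(np.uint8))
    return [(c[i],st[i],(l==i)) for i in range(1,n) if st[i,4]>=amin]
E
python3 - <<'E'
from h import *
im=cv2.imread("pics/top0.png");C=cam("top")
print("cam",C[2][:3,3])
a=cv2.resize(im[255:305,170:270],None,fx=8,fy=8,interpolation=cv2.INTER_CUBIC)
cv2.imwrite("pics/a.png",a)
b=cv2.resize(im[170:300,260:430],None,fx=4.6,fy=4.6,interpolation=cv2.INTER_CUBIC)
cv2.imwrite("pics/b.png",b)
hsv=cv2.cvtColor(im,cv2.COLOR_BGR2HSV)
m=(hsv[...,2]>190)
for c,s,l in blobs(m,200):
    if 170<c[0]<270 and 255<c[1]<305:
        r=cv2.minAreaRect(cv2.findContours(l.astype(np.uint8),0,1)[0][0]); print(r)
        bx=cv2.boxPoints(r); print(plane(C,bx,.008))
m=(hsv[...,2]<90)
for c,s,l in blobs(m,2000):
    r=cv2.minAreaRect(cv2.findContours(l.astype(np.uint8),0,1)[0][0]); print(c,r);print(plane(C,cv2.boxPoints(r),.012))
print(plane(C,[(390,215),(388,248),(398,282),(397,183),(417,233)],.042))
E
```

```text
cam [0.26815181 0.0067079  1.95379858]
((219.80284118652344, 286.28265380859375), (44.456336975097656, 79.88356018066406), 88.02507019042969)
[[0.45084613 0.48566389 0.008     ]
 [0.46288521 0.20840734 0.008     ]
 [0.31027861 0.19992446 0.008     ]
 [0.29793249 0.47426654 0.008     ]]
[299.53621191 104.63543102] ((319.5113220214844, 111.68211364746094), (31.625587463378906, 639.00244140625), 89.90338897705078)
[[ 1.07400806  1.19448546  0.012     ]
 [ 1.10031934 -1.19609811  0.012     ]
 [ 0.97538046 -1.18334164  0.012     ]
 [ 0.95028867  1.17978554  0.012     ]]
[ 57.69701087 233.70749224] ((49.048370361328125, 263.65362548828125), (75.73690032958984, 181.37554931640625), 16.209026336669922)
[[0.18122273 1.15486341 0.012     ]
 [0.80506566 1.01883982 0.012     ]
 [0.72705816 0.74321332 0.012     ]
 [0.11594375 0.88627591 0.012     ]]
[504.64727541 316.1410162 ] ((492.8793029785156, 314.1950378417969), (90.03812408447266, 99.85446166992188), 43.39399719238281)
[[ 0.27132626 -0.3656251   0.012     ]
 [ 0.52297794 -0.6123148   0.012     ]
 [ 0.30765808 -0.83708537  0.012     ]
 [ 0.0
[... 378 characters left out ...]
1), (93.22003173828125, 22.45511245727539), 87.43623352050781)
[[ 0.31044889 -0.99700292  0.012     ]
 [ 0.31351423 -1.0802793   0.012     ]
 [-0.00760359 -1.0785367   0.012     ]
 [-0.00914306 -0.99655481  0.012     ]]
[352.59271078 412.6713134 ] ((359.1685791015625, 412.8317565917969), (157.5786590576172, 72.75843811035156), 5.411868572235107)
[[-0.13605897  0.13552252  0.012     ]
 [ 0.10259585  0.11571829  0.012     ]
 [ 0.05474995 -0.41418483  0.012     ]
 [-0.18403263 -0.38813172  0.012     ]]
[[ 0.62768334 -0.24242473  0.042     ]
 [ 0.51306139 -0.23423549  0.042     ]
 [ 0.39720207 -0.26706789  0.042     ]
 [ 0.74110333 -0.26831395  0.042     ]
 [ 0.56566193 -0.33472645  0.042     ]]
```

View pics/a.png

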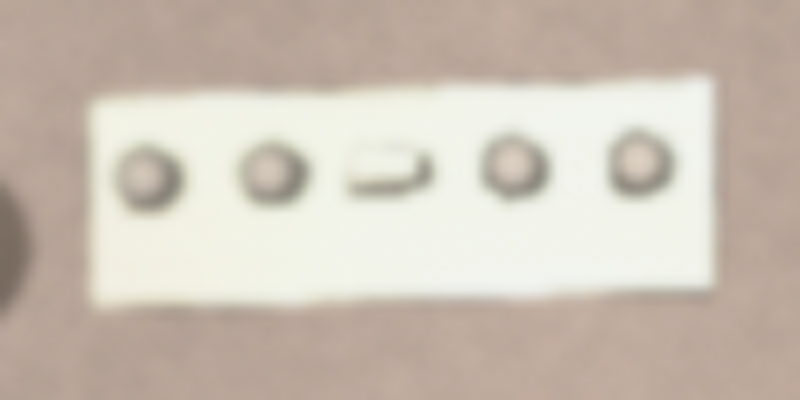

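View pics/b.png

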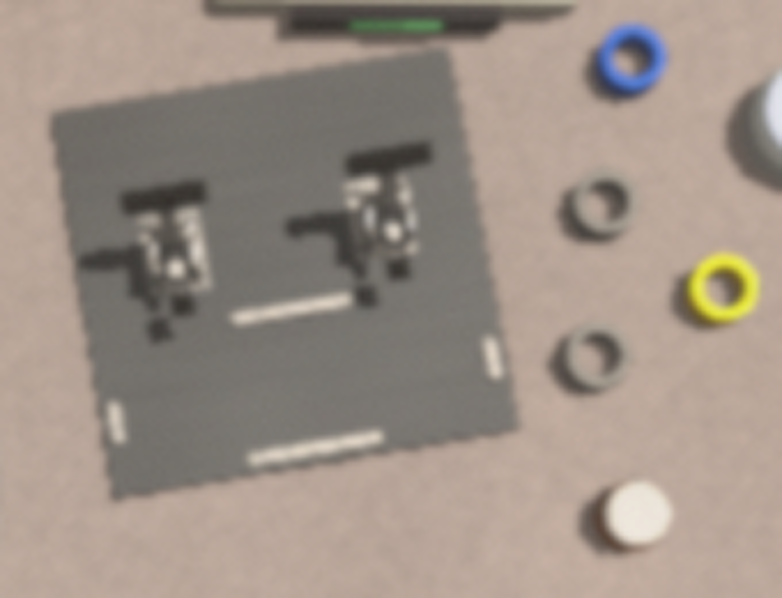

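```bash
python3 - <<'E'
from h import *
C=cam("top")
def cr(p,f,o): return (np.array(p,float)+.5)/f-.5+np.array(o)
P=plane(C,cr([(92,98),(713,80),(713,288),(92,305)],8,(170,255)),.008)
print(P.round(4)); print("sizes",np.linalg.norm(P[0]-P[1]),np.linalg.norm(P[1]-P[2]))
S=plane(C,cr([(150,172),(272,168),(514,160),(640,157)],8,(170,255)),.036)
print("studs",S.round(4),S.mean(0)); d=S[0]-S[3]; print("row len",np.linalg.norm(d),"yaw of +y_img-left",np.degrees(np.arctan2(-d[0],d[1])))
d=P[0]-P[1];print(np.degrees(np.arctan2(-d[0],d[1])))
F=plane(C,cr([(117,421),(493,357),(316,448),(291,309)],4.6,(260,170)),.02)
print("fences",F.round(4)); d=F[0]-F[1]; y=np.arctan2(-d[0],d[1]); print("nest yaw",np.degrees(y),np.linalg.norm(d))
B=plane(C,cr([(52,113),(447,49),(518,430),(114,498)],4.6,(260,170)),.012); print("board",B.round(4),B.mean(0))
d=B[0]-B[1];print(np.degrees(np.arctan2(-d[0],d[1])))
ex=np.array([np.cos(y),np.sin(y)]);ey=np.array([-ex[1],ex[0]])
for f in F: print(f[:2]@ex,f[:2]@ey)
for f in B: print(f[:2]@ex,f[:2]@ey)
E
```

```text
[[0.4462 0.4787 0.008 ]
 [0.4564 0.2092 0.008 ]
 [0.3668 0.2073 0.008 ]
 [0.3568 0.4751 0.008 ]]
sizes 0.2696738874766928 0.08963980513617952
studs [[0.4122 0.4457 0.036 ]
 [0.4145 0.3935 0.036 ]
 [0.4188 0.2902 0.036 ]
 [0.4206 0.2366 0.036 ]] [0.41652864 0.34150337 0.036     ]
row len 0.20924170084762592 yaw of +y_img-left 2.288050050586593
2.174143500024342
fences [[ 0.4678  0.1176  0.02  ]
 [ 0.5181 -0.1636  0.02  ]
 [ 0.4487 -0.0311  0.02  ]
 [ 0.5533 -0.0118  0.02  ]]
nest yaw 10.139334977816965 0.2856552330744568
board [[ 0.7044  0.1715  0.012 ]
 [ 0.757  -0.1304  0.012 ]
 [ 0.464  -0.1828  0.012 ]
 [ 0.4108  0.1194  0.012 ]] [ 0.58406994 -0.00557932  0.012     ]
9.894428037956153
0.48118532770661554 0.033396693961158644
0.4811853277066156 -0.2522585391132981
0.4361984827443857 -0.10961974504205269
0.5425987245917896 -0.10905764571223396
0.7235818265295609 0.04482826406888829
0.7222719033921001 -0.26162532280221457
0.4245811799584034 -0.2616661170573164
0.42542935004269056 0.04520972645740945
```

Plate lug at about (0.416, 0.3425) with the wide ledge facing yaw 182.2°. Nest at (0.492, -0.023), yaw 10.0°. I'll grasp with tool yaw 182.2°, then turn -172.2°.

>>> move_arm:
  targets:
    - {"x": 0.7,"y": 1,"z": 0,"rz": 0.22,"hand": 1}
    - {"x": 0.7,"y": 1,"z": 0,"rz": 0.22,"hand": 1}
    - {"x": 0.7,"y": 1,"z": 0,"rz": 0.22,"hand": 1}
    - {"x": 0.7,"y": 1,"z": 0,"rz": 0.22,"hand": 1}
    - {"x": 0.7,"y": 1,"z": 0,"rz": 0.22,"hand": 1}
    - {"x": 0.7,"y": 1,"z": 0,"rz": 0.22,"hand": 1}
    - {"x": 0.7,"y": 1,"z": 0,"rz": 0.22,"hand": 1}
    - {"x": 0.7,"y": 1,"z": 0,"rz": 0.22,"hand": 1}
    - {"x": 0.7,"y": 1,"z": 0,"rz": 0.22,"hand": 1}
    - {"x": 0.7,"y": 1,"z": 0,"rz": 0.22,"hand": 1}

```text
schema error: expected keys hand, x, y, z, rx, ry, rz
```

>>> move_arm:
  targets:
    - {"x": 0,"y": 1,"rz": 0.25,"hand": 1}
    - {"x": 0,"y": 1,"rz": 0.25,"hand": 1}
    - {"x": 0,"y": 1,"rz": 0.25,"hand": 1}
    - {"x": 0,"y": 1,"rz": 0.25,"hand": 1}
    - {"x": 0,"y": 1,"rz": 0.25,"hand": 1}
    - {"x": 0,"y": 1,"rz": 0.25,"hand": 1}
    - {"x": 0,"y": 1,"rz": 0.25,"hand": 1}
    - {"x": 0,"y": 1,"rz": 0.25,"hand": 1}
    - {"x": 0,"y": 1,"rz": 0.25,"hand": 1}
    - {"x": 0,"y": 1,"rz": 0.25,"hand": 1}
    - {"x": 0,"y": 1,"rz": 0.25,"hand": 1}

```text
schema error: expected keys hand, x, y, z, rx, ry, rz
```

```bash
python3 - <<'E'
from h import *
im,C=shot("top","top1.png")
s=env.sense();M=R.from_rotvec(s["eef_rot"]).as_matrix()
print(s["t"],s["position"],np.degrees(np.arctan2(M[1,0],M[0,0])),s["qpos"][6])
E
```

```text
0.2 [ 0.2420646  -0.57609924  0.4041693 ] -67.20612556490572 -0.08221138351890325
```

View pics/top1.png

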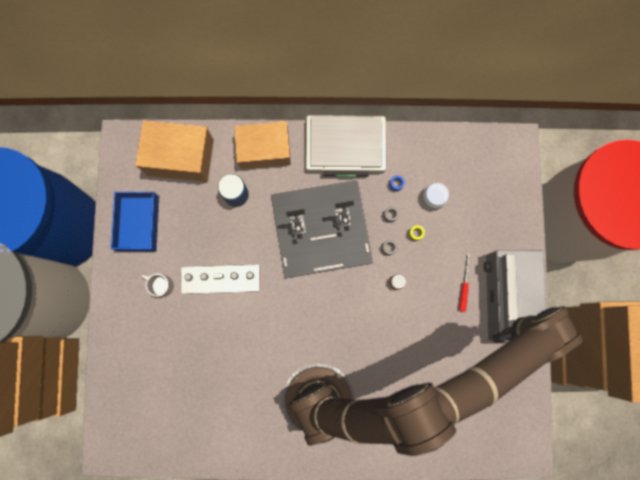

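The view is unchanged because the move was refused: every row needs all the keys.

>>> move_arm:
  targets:
    - {"hand": 1,"x": 0.4,"y": 0.5,"z": 0,"rx": 0,"ry": 0,"rz": 0.1}
    - {"hand": 1,"x": 0.7,"y": 1,"z": 0,"rx": 0,"ry": 0,"rz": 0.22}
    - {"hand": 1,"x": 0.7,"y": 1,"z": 0,"rx": 0,"ry": 0,"rz": 0.22}
    - {"hand": 1,"x": 0.7,"y": 1,"z": 0,"rx": 0,"ry": 0,"rz": 0.22}
    - {"hand": 1,"x": 0.7,"y": 1,"z": 0,"rx": 0,"ry": 0,"rz": 0.22}
    - {"hand": 1,"x": 0.7,"y": 1,"z": 0,"rx": 0,"ry": 0,"rz": 0.22}
    - {"hand": 1,"x": 0.7,"y": 1,"z": 0,"rx": 0,"ry": 0,"rz": 0.22}
    - {"hand": 1,"x": 0.7,"y": 1,"z": 0,"rx": 0,"ry": 0,"rz": 0.22}
    - {"hand": 1,"x": 0.7,"y": 1,"z": 0,"rx": 0,"ry": 0,"rz": 0.22}
    - {"hand": 1,"x": 0.7,"y": 1,"z": 0,"rx": 0,"ry": 0,"rz": 0.22}
    - {"hand": 1,"x": 0.7,"y": 1,"z": 0,"rx": 0,"ry": 0,"rz": 0.22}

```text
t: 1.3
position: [0.4521, -0.276, 0.404]
eef_rot: [-3.124, -0.329, 0.002]
ft_force: [0.4, -0.8, 0.5]
gripper_width: 1.001
```

>>> move_arm:
  targets:
    - {"hand": 1,"x": 0,"y": 1,"z": 0,"rx": 0,"ry": 0,"rz": 0.25}
    - {"hand": 1,"x": 0,"y": 1,"z": 0,"rx": 0,"ry": 0,"rz": 0.25}
    - {"hand": 1,"x": 0,"y": 1,"z": 0,"rx": 0,"ry": 0,"rz": 0.25}
    - {"hand": 1,"x": 0,"y": 1,"z": 0,"rx": 0,"ry": 0,"rz": 0.25}
    - {"hand": 1,"x": 0,"y": 1,"z": 0,"rx": 0,"ry": 0,"rz": 0.25}
    - {"hand": 1,"x": 0,"y": 1,"z": 0,"rx": 0,"ry": 0,"rz": 0.25}
    - {"hand": 1,"x": 0,"y": 1,"z": 0,"rx": 0,"ry": 0,"rz": 0.25}
    - {"hand": 1,"x": 0,"y": 1,"z": 0,"rx": 0,"ry": 0,"rz": 0.25}
    - {"hand": 1,"x": 0,"y": 1,"z": 0,"rx": 0,"ry": 0,"rz": 0.25}
    - {"hand": 1,"x": 0,"y": 1,"z": 0,"rx": 0,"ry": 0,"rz": 0.25}
    - {"hand": 1,"x": 0,"y": 1,"z": 0,"rx": 0,"ry": 0,"rz": 0.25}

```text
t: 2.4
position: [0.452, 0.0238, 0.404]
eef_rot: [1.972, 2.445, -0.002]
ft_force: [0.0, 0.1, -0.1]
gripper_width: 1.001
```

>>> move_arm:
  targets:
    - {"hand": 1,"x": -0.12,"y": 1,"z": 0,"rx": 0,"ry": 0,"rz": 0.2222}
    - {"hand": 1,"x": -0.12,"y": 1,"z": 0,"rx": 0,"ry": 0,"rz": 0.2222}
    - {"hand": 1,"x": -0.12,"y": 1,"z": 0,"rx": 0,"ry": 0,"rz": 0.2222}
    - {"hand": 1,"x": -0.12,"y": 1,"z": 0,"rx": 0,"ry": 0,"rz": 0.2222}
    - {"hand": 1,"x": -0.12,"y": 1,"z": 0,"rx": 0,"ry": 0,"rz": 0.2222}
    - {"hand": 1,"x": -0.12,"y": 1,"z": 0,"rx": 0,"ry": 0,"rz": 0.2222}
    - {"hand": 1,"x": -0.12,"y": 1,"z": 0,"rx": 0,"ry": 0,"rz": 0.2222}
    - {"hand": 1,"x": -0.12,"y": 1,"z": 0,"rx": 0,"ry": 0,"rz": 0.2222}
    - {"hand": 1,"x": -0.12,"y": 1,"z": 0,"rx": 0,"ry": 0,"rz": 0.2222}
    - {"hand": 1,"x": -0.12,"y": 1,"z": 0,"rx": 0,"ry": 0,"rz": 0.2222}
    - {"hand": 1,"x": -0.12,"y": 1,"z": 0,"rx": 0,"ry": 0,"rz": 0.2222}
    - {"hand": 1,"x": -0.12,"y": 1,"z": 0,"rx": 0,"ry": 0,"rz": 0.2222}

```text
t: 3.6
position: [0.4162, 0.3236, 0.4038]
eef_rot: [-0.056, 3.14, -0.001]
ft_force: [-1.2, -0.3, -0.4]
gripper_width: 1.0
```

```bash
python3 - <<'E'
from h import *
a,_=shot("top"); b,C=shot("wrist","w1.png")
cv2.imwrite("pics/c1.png",cv2.resize(np.hstack([a,b]),None,fx=.625,fy=.625,interpolation=cv2.INTER_AREA))
s=env.sense();M=R.from_rotvec(s["eef_rot"]).as_matrix()
print(s["t"],s["position"],np.degrees(np.arctan2(M[1,0],M[0,0])),s["qpos"][6])
print("lug expected px",proj(C,[(.416,.3425,.052)]))
E
```

```text
3.7 [0.41607055 0.32370725 0.40398654] -177.90168155903683 1.9703859050227805
lug expected px [[316.92042422 228.86894326]]
```

View pics/c1.png

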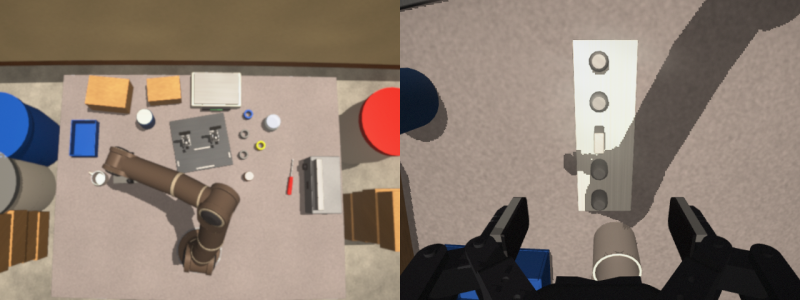

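The top view shows only two grey rollers, with nothing hidden. The wrist view shows the plate below, with the lug near (318,221) and bright studs at (317,98) and (318,161). I'll measure these precisely.

```bash
python3 - <<'E'
from h import *
b=cv2.imread("pics/w1.png");C=cam("wrist")
print("pred studs",proj(C,[(.416-.001*0+dx,.3425+dy,.036) for dx,dy in [(-.004,.106),(-.002,.052),(.002,-.052),(.004,-.106)]]).round(1))
crop=b[50:350,270:380]; cv2.imwrite("pics/w1c.png",cv2.resize(crop,None,fx=2,fy=2,interpolation=cv2.INTER_CUBIC))
m=(b.min(2)>185); m[:, :200]=0
for c,s,l in blobs(m,500): 
    ct=max(cv2.findContours(l.astype(np.uint8),0,1)[0],key=cv2.contourArea); ap=cv2.approxPolyDP(ct,4,True)[:,0]
    print(c,s); print(np.c_[ap,plane(C,ap,.008)].round(4))
E
```

```text
pred studs [[317.  327.5]
 [317.  276.9]
 [316.8 164.2]
 [316.8  97. ]]
[326.96387035 148.4303902 ] [  276    64   105   184 14531]
[[3.790e+02 6.400e+01 3.681e-01 2.071e-01 8.000e-03]
 [2.760e+02 6.500e+01 4.558e-01 2.113e-01 8.000e-03]
 [2.820e+02 2.390e+02 4.490e-01 3.683e-01 8.000e-03]
 [2.890e+02 2.390e+02 4.422e-01 3.681e-01 8.000e-03]
 [2.920e+02 2.470e+02 4.392e-01 3.762e-01 8.000e-03]
 [3.240e+02 2.440e+02 4.080e-01 3.719e-01 8.000e-03]
 [3.250e+02 2.140e+02 4.084e-01 3.416e-01 8.000e-03]
 [3.120e+02 2.130e+02 4.208e-01 3.411e-01 8.000e-03]
 [3.090e+02 2.240e+02 4.233e-01 3.521e-01 8.000e-03]
 [3.120e+02 2.000e+02 4.212e-01 3.284e-01 8.000e-03]
 [3.270e+02 2.030e+02 4.070e-01 3.308e-01 8.000e-03]
 [3.270e+02 2.400e+02 4.053e-01 3.677e-01 8.000e-03]
 [3.500e+02 2.340e+02 3.834e-01 3.607e-01 8.000e-03]
 [3.730e+02 1.920e+02 3.645e-01 3.186e-01 8.000e-03]]
[291.53705815 301.67616876] [284 274  20  63 877]
[[2.840e+02 2.740e+02 4.467e-01 4.054e-01 8.000e-03]
 [2.860e+02 3.360e+02 4.439e-01 4.776e-01 8.000e-03]
 [2.950e+02 3.360e+02 4.344e-01 4.772e-01 8.000e-03]
 [3.030e+02 2.800e+02 4.275e-01 4.113e-01 8.000e-03]]
```

View pics/w1c.png

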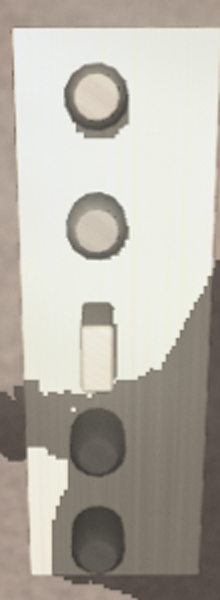

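Lug top at (319,228), so the lug is at about (0.415, 0.342). Descend and grip.

>>> move_arm:
  force: 80
  targets:
    - {"hand": 0.5,"x": -0.004,"y": 0.061,"z": -0.15,"rx": 0,"ry": 0,"rz": 0}
    - {"hand": 0.5,"x": -0.004,"y": 0.061,"z": -0.3,"rx": 0,"ry": 0,"rz": 0}
    - {"hand": 0.5,"x": -0.004,"y": 0.061,"z": -0.45,"rx": 0,"ry": 0,"rz": 0}
    - {"hand": 0.3,"x": -0.004,"y": 0.061,"z": -0.6,"rx": 0,"ry": 0,"rz": 0}
    - {"hand": 0.3,"x": -0.004,"y": 0.061,"z": -0.68,"rx": 0,"ry": 0,"rz": 0}
    - {"hand": 0.3,"x": -0.004,"y": 0.061,"z": -0.71,"rx": 0,"ry": 0,"rz": 0}
    - {"hand": 0.3,"x": -0.004,"y": 0.061,"z": -0.71,"rx": 0,"ry": 0,"rz": 0}
    - {"hand": -1,"x": -0.004,"y": 0.061,"z": -0.71,"rx": 0,"ry": 0,"rz": 0}
    - {"hand": -1,"x": -0.004,"y": 0.061,"z": -0.71,"rx": 0,"ry": 0,"rz": 0}
    - {"hand": -1,"x": -0.004,"y": 0.061,"z": -0.71,"rx": 0,"ry": 0,"rz": 0}
    - {"hand": -1,"x": -0.004,"y": 0.061,"z": -0.71,"rx": 0,"ry": 0,"rz": 0}
    - {"hand": -1,"x": -0.004,"y": 0.061,"z": -0.71,"rx": 0,"ry": 0,"rz": 0}
    - {"hand": -1,"x": -0.004,"y": 0.061,"z": -0.71,"rx": 0,"ry": 0,"rz": 0}
    - {"hand": -1,"x": -0.004,"y": 0.061,"z": -0.71,"rx": 0,"ry": 0,"rz": 0}
    - {"hand": -1,"x": -0.004,"y": 0.061,"z": -0.71,"rx": 0,"ry": 0,"rz": 0}

```text
t: 5.2
position: [0.4153, 0.3424, 0.1925]
eef_rot: [-0.057, 3.137, 0.001]
ft_force: [-1.0, -1.5, 5.9]
gripper_width: 0.151
```

>>> move_arm:
  targets:
    - {"hand": -1,"x": 0,"y": 0,"z": 0.04,"rx": 0,"ry": 0,"rz": 0}
    - {"hand": -1,"x": 0,"y": 0,"z": 0.08,"rx": 0,"ry": 0,"rz": 0}
    - {"hand": -1,"x": 0,"y": 0,"z": 0.13,"rx": 0,"ry": 0,"rz": 0}
    - {"hand": -1,"x": 0,"y": 0,"z": 0.16,"rx": 0,"ry": 0,"rz": 0}
    - {"hand": -1,"x": 0,"y": 0,"z": 0.17,"rx": 0,"ry": 0,"rz": -0.01}
    - {"hand": -1,"x": 0,"y": 0,"z": 0.17,"rx": 0,"ry": 0,"rz": -0.025}
    - {"hand": -1,"x": 0,"y": 0,"z": 0.17,"rx": 0,"ry": 0,"rz": -0.042}
    - {"hand": -1,"x": 0,"y": 0,"z": 0.17,"rx": 0,"ry": 0,"rz": -0.06}
    - {"hand": -1,"x": 0,"y": 0,"z": 0.17,"rx": 0,"ry": 0,"rz": -0.08}
    - {"hand": -1,"x": 0,"y": 0,"z": 0.17,"rx": 0,"ry": 0,"rz": -0.1}
    - {"hand": -1,"x": 0,"y": 0,"z": 0.17,"rx": 0,"ry": 0,"rz": -0.12}
    - {"hand": -1,"x": 0,"y": 0,"z": 0.17,"rx": 0,"ry": 0,"rz": -0.14}
    - {"hand": -1,"x": 0,"y": 0,"z": 0.17,"rx": 0,"ry": 0,"rz": -0.16}
    - {"hand": -1,"x": 0,"y": 0,"z": 0.17,"rx": 0,"ry": 0,"rz": -0.18}
    - {"hand": -1,"x": 0,"y": 0,"z": 0.17,"rx": 0,"ry": 0,"rz": -0.2}
    - {"hand": -1,"x": 0,"y": 0,"z": 0.17,"rx": 0,"ry": 0,"rz": -0.215}
    - {"hand": -1,"x": 0,"y": 0,"z": 0.17,"rx": 0,"ry": 0,"rz": -0.228}
    - {"hand": -1,"x": 0,"y": 0,"z": 0.17,"rx": 0,"ry": 0,"rz": -0.236}
    - {"hand": -1,"x": 0,"y": 0,"z": 0.17,"rx": 0,"ry": 0,"rz": -0.24}

```text
t: 7.1
position: [0.4151, 0.3425, 0.2441]
eef_rot: [2.108, 2.325, -0.003]
ft_force: [0.2, 0.2, -4.4]
gripper_width: 0.154
```

>>> move_arm:
  targets:
    - {"hand": -1,"x": 0,"y": 0,"z": 0,"rx": 0,"ry": 0,"rz": -0.006}
    - {"hand": -1,"x": 0,"y": 0,"z": 0,"rx": 0,"ry": 0,"rz": -0.018}
    - {"hand": -1,"x": 0,"y": -0.01,"z": 0,"rx": 0,"ry": 0,"rz": -0.035}
    - {"hand": -1,"x": 0,"y": -0.03,"z": 0,"rx": 0,"ry": 0,"rz": -0.053}
    - {"hand": -1,"x": 0,"y": -0.06,"z": 0,"rx": 0,"ry": 0,"rz": -0.072}
    - {"hand": -1,"x": 0,"y": -0.1,"z": 0,"rx": 0,"ry": 0,"rz": -0.092}
    - {"hand": -1,"x": 0,"y": -0.15,"z": 0,"rx": 0,"ry": 0,"rz": -0.112}
    - {"hand": -1,"x": 0.01,"y": -0.2,"z": 0,"rx": 0,"ry": 0,"rz": -0.132}
    - {"hand": -1,"x": 0.02,"y": -0.25,"z": 0,"rx": 0,"ry": 0,"rz": -0.152}
    - {"hand": -1,"x": 0.03,"y": -0.31,"z": 0,"rx": 0,"ry": 0,"rz": -0.172}
    - {"hand": -1,"x": 0.04,"y": -0.38,"z": 0,"rx": 0,"ry": 0,"rz": -0.19}
    - {"hand": -1,"x": 0.05,"y": -0.46,"z": 0,"rx": 0,"ry": 0,"rz": -0.206}
    - {"hand": -1,"x": 0.06,"y": -0.54,"z": 0,"rx": 0,"ry": 0,"rz": -0.22}
    - {"hand": -1,"x": 0.07,"y": -0.62,"z": 0,"rx": 0,"ry": 0,"rz": -0.23}
    - {"hand": -1,"x": 0.08,"y": -0.69,"z": 0,"rx": 0,"ry": 0,"rz": -0.236}
    - {"hand": -1,"x": 0.09,"y": -0.75,"z": 0,"rx": 0,"ry": 0,"rz": -0.238}
    - {"hand": -1,"x": 0.1,"y": -0.79,"z": 0,"rx": 0,"ry": 0,"rz": -0.238}
    - {"hand": -1,"x": 0.1,"y": -0.81,"z": 0,"rx": 0,"ry": 0,"rz": -0.238}
    - {"hand": -1,"x": 0.1,"y": -0.81,"z": 0,"rx": 0,"ry": 0,"rz": -0.238}

```text
t: 9.0
position: [0.4451, 0.099, 0.2441]
eef_rot: [3.129, 0.27, -0.005]
ft_force: [0.0, 1.2, -3.5]
gripper_width: 0.152
```

```bash
python3 - <<'E'
from h import *
a,_=shot("top","top2.png"); b,_=shot("side")
cv2.imwrite("pics/c2.png",np.hstack([cv2.resize(a[160:310,190:410],None,fx=2,fy=2),b[150:450,200:520]]))
s=env.sense();M=R.from_rotvec(s["eef_rot"]).as_matrix()
print(s["t"],s["position"],np.degrees(np.arctan2(M[1,0],M[0,0])),s["gripper_width"])
E
```

```text
9.1 [0.44500626 0.10021946 0.24414331] 9.973653917556357 0.15242848972380418
```

View pics/c2.png

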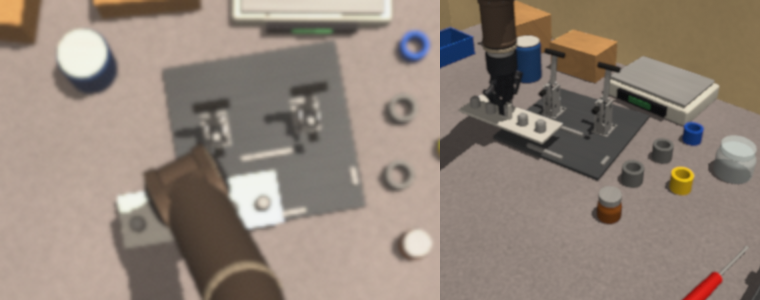

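The plate is held level, wide ledge towards the clamps. Moving to just short of the nest.

>>> move_arm:
  targets:
    - {"hand": -1,"x": 0.01,"y": -0.03,"z": 0,"rx": 0,"ry": 0,"rz": 0}
    - {"hand": -1,"x": 0.02,"y": -0.08,"z": 0,"rx": 0,"ry": 0,"rz": 0}
    - {"hand": -1,"x": 0.03,"y": -0.15,"z": 0,"rx": 0,"ry": 0,"rz": 0}
    - {"hand": -1,"x": 0.04,"y": -0.22,"z": 0,"rx": 0,"ry": 0,"rz": 0}
    - {"hand": -1,"x": 0.06,"y": -0.29,"z": 0,"rx": 0,"ry": 0,"rz": 0}
    - {"hand": -1,"x": 0.07,"y": -0.35,"z": 0,"rx": 0,"ry": 0,"rz": 0}
    - {"hand": -1,"x": 0.075,"y": -0.4,"z": 0,"rx": 0,"ry": 0,"rz": 0}
    - {"hand": -1,"x": 0.075,"y": -0.424,"z": 0,"rx": 0,"ry": 0,"rz": 0}
    - {"hand": -1,"x": 0.075,"y": -0.424,"z": 0,"rx": 0,"ry": 0,"rz": 0}
    - {"hand": -1,"x": 0.075,"y": -0.424,"z": 0,"rx": 0,"ry": 0,"rz": 0}

```text
t: 10.1
position: [0.4674, -0.0263, 0.2441]
eef_rot: [-3.13, -0.274, 0.005]
ft_force: [0.5, 0.2, -4.4]
gripper_width: 0.152
```

```bash
python3 - <<'E'
from h import *
a,C=shot("top","top3.png"); w,CW=shot("wrist","w3.png")
s=env.sense();M=R.from_rotvec(s["eef_rot"]).as_matrix();y=np.arctan2(M[1,0],M[0,0])
print(s["t"],s["position"],np.degrees(y),s["gripper_width"])
a2=cv2.resize(a[180:290,260:390],None,fx=4,fy=4,interpolation=cv2.INTER_CUBIC); cv2.imwrite("pics/c3.png",a2)
m=a.min(2)>170; m[:210]=0;m[290:]=0
p=s["position"];zt=.0595;c,sn=np.cos(y),np.sin(y)
Q=[(p[0]+c*u-sn*v,p[1]+sn*u+c*v,zt) for u in(-.036,.054) for v in(-.135,.135)]
print("pred corners crop px",((proj(C,Q)-[260,180]+.5)*4-.5).round(0).tolist())
cv2.imwrite("pics/c3.png",np.hstack([a2[:, :],cv2.resize(w,None,fx=.44,fy=.9167)[:440]]))
E
```

```text
10.2 [ 0.46747582 -0.0259944   0.24414453] 10.060082178621661 0.1503448335606122
pred corners crop px [[435.0, 338.0], [118.0, 392.0], [416.0, 234.0], [101.0, 287.0]]
```

View pics/c3.png

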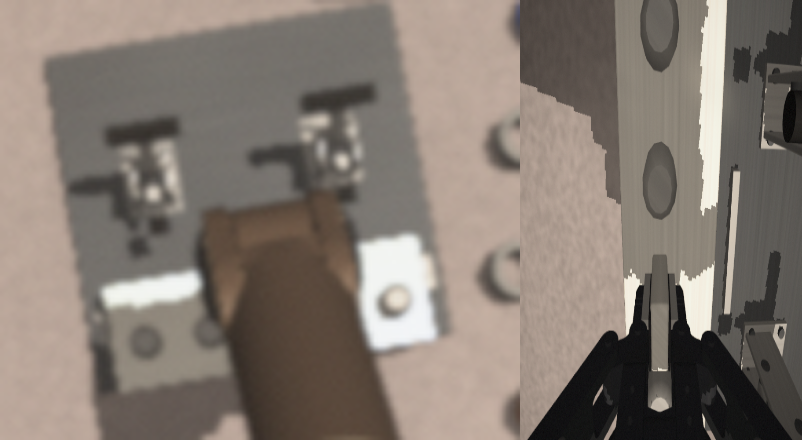

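The plate corners match the prediction within about 1 px. Shifting to the nest and lowering.

>>> move_arm:
  targets:
    - {"hand": -1,"x": 0.02,"y": 0.002,"z": 0,"rx": 0,"ry": 0,"rz": 0}
    - {"hand": -1,"x": 0.05,"y": 0.006,"z": 0,"rx": 0,"ry": 0,"rz": 0}
    - {"hand": -1,"x": 0.075,"y": 0.01,"z": 0,"rx": 0,"ry": 0,"rz": 0}
    - {"hand": -1,"x": 0.082,"y": 0.01,"z": 0,"rx": 0,"ry": 0,"rz": 0}
    - {"hand": -1,"x": 0.082,"y": 0.01,"z": -0.03,"rx": 0,"ry": 0,"rz": 0}
    - {"hand": -1,"x": 0.082,"y": 0.01,"z": -0.06,"rx": 0,"ry": 0,"rz": 0}
    - {"hand": -1,"x": 0.082,"y": 0.01,"z": -0.085,"rx": 0,"ry": 0,"rz": 0}
    - {"hand": -1,"x": 0.082,"y": 0.01,"z": -0.1,"rx": 0,"ry": 0,"rz": 0}
    - {"hand": -1,"x": 0.082,"y": 0.01,"z": -0.11,"rx": 0,"ry": 0,"rz": 0}
    - {"hand": -1,"x": 0.082,"y": 0.01,"z": -0.118,"rx": 0,"ry": 0,"rz": 0}
    - {"hand": -1,"x": 0.082,"y": 0.01,"z": -0.124,"rx": 0,"ry": 0,"rz": 0}
    - {"hand": -1,"x": 0.082,"y": 0.01,"z": -0.128,"rx": 0,"ry": 0,"rz": 0}
    - {"hand": -1,"x": 0.082,"y": 0.01,"z": -0.128,"rx": 0,"ry": 0,"rz": 0}

```text
t: 11.5
position: [0.4921, -0.023, 0.2058]
eef_rot: [-3.129, -0.275, 0.005]
ft_force: [-0.5, 0.5, -4.5]
gripper_width: 0.147
```

>>> move_arm:
  targets:
    - {"hand": -1,"x": 0,"y": 0,"z": -0.003,"rx": 0,"ry": 0,"rz": 0}
    - {"hand": -1,"x": 0,"y": 0,"z": -0.006,"rx": 0,"ry": 0,"rz": 0}
    - {"hand": -1,"x": 0,"y": 0,"z": -0.006,"rx": 0,"ry": 0,"rz": 0}

```text
t: 11.8
position: [0.4922, -0.023, 0.2045]
eef_rot: [3.129, 0.275, -0.004]
ft_force: [-2.7, -0.1, 2.0]
gripper_width: 0.149
```

>>> move_arm:
  targets:
    - {"hand": -0.4,"x": 0,"y": 0,"z": 0,"rx": 0,"ry": 0,"rz": 0}
    - {"hand": -0.2,"x": 0,"y": 0,"z": 0,"rx": 0,"ry": 0,"rz": 0}
    - {"hand": -0.2,"x": 0,"y": 0,"z": 0,"rx": 0,"ry": 0,"rz": 0}
    - {"hand": -0.2,"x": 0,"y": 0,"z": 0,"rx": 0,"ry": 0,"rz": 0}
    - {"hand": -0.2,"x": 0,"y": 0,"z": 0.08,"rx": 0,"ry": 0,"rz": 0}
    - {"hand": -0.2,"x": 0,"y": 0,"z": 0.2,"rx": 0,"ry": 0,"rz": 0}
    - {"hand": -0.2,"x": -0.1,"y": 0,"z": 0.35,"rx": 0,"ry": 0,"rz": 0}
    - {"hand": -1,"x": -0.2,"y": 0,"z": 0.5,"rx": 0,"ry": 0,"rz": 0}
    - {"hand": -1,"x": -0.25,"y": 0,"z": 0.6,"rx": 0,"ry": 0,"rz": 0}
    - {"hand": -1,"x": -0.25,"y": 0,"z": 0.6,"rx": 0,"ry": 0,"rz": 0}
    - {"hand": -1,"x": -0.25,"y": 0,"z": 0.6,"rx": 0,"ry": 0,"rz": 0}

```text
t: 12.9
position: [0.4171, -0.0231, 0.3855]
eef_rot: [3.128, 0.275, 0.001]
ft_force: [0.4, -0.2, -0.9]
gripper_width: -0.0
```

```bash
python3 - <<'E'
from h import *
a,C=shot("top","top4.png"); w,CW=shot("wrist","w4.png"); sd,CS=shot("side","side4.png")
s=env.sense();M=R.from_rotvec(s["eef_rot"]).as_matrix();y=np.arctan2(M[1,0],M[0,0])
print(s["t"],s["position"],np.degrees(y),s["gripper_width"])
y=np.radians(10);c,sn=np.cos(y),np.sin(y);p=(.492,-.023)
Q=[(p[0]+c*u-sn*v,p[1]+sn*u+c*v,.02) for u in(-.036,.054) for v in(-.135,.135)]
print("wrist corners",proj(CW,Q).round(0).tolist()); print("top",proj(C,Q).round(1).tolist())
Q=[(p[0]+c*u-sn*v,p[1]+sn*u+c*v,.192) for u in(.126,) for v in(-.079,.079)]
print("bars",Q,"top px",proj(C,Q).tolist(), "wrist px",proj(CW,Q).tolist())
cv2.imwrite("pics/c4.png",np.hstack([cv2.resize(w,None,fx=.75,fy=.75),cv2.resize(sd[190:340,240:430],None,fx=1.6,fy=2.4)]))
E
```

```text
13.05 [ 0.41726157 -0.02301999  0.3834089 ] 10.064619664939146 -0.00420130577052564
wrist corners [[356.0, 350.0], [367.0, 50.0], [447.0, 349.0], [482.0, 52.0]]
top [[366.4, 258.2], [288.9, 271.2], [361.8, 232.7], [284.8, 245.6]]
bars [(np.float64(0.6298039829152258), np.float64(-0.07892014210193121), 0.192), (np.float64(0.6023675708438507), np.float64(0.07667948287399765), 0.192)] top px [[344.6910031312311, 205.2413092411618], [295.6029346303336, 213.34685793884825]] wrist px [[669.8619796340373, 438.2029235193324], [770.985376721807, 156.54936758990777]]
```

View pics/c4.png

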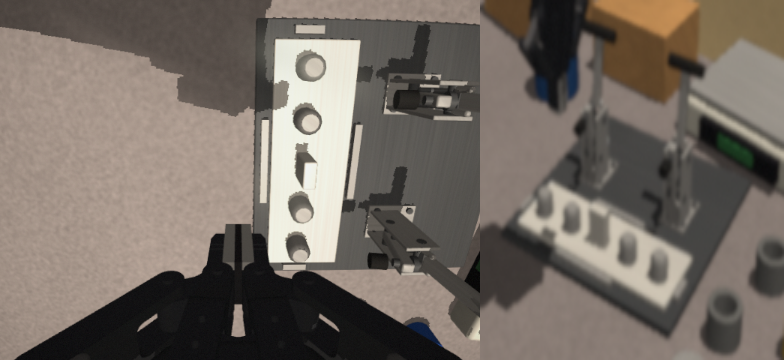

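The plate lies flat inside all four fences, with the wide ledge towards the clamps. Next are the clamps: turn the closed fingers 90° and stand them ahead of the left bar.

>>> move_arm:
  targets:
    - {"hand": -1,"x": 0.1,"y": 0.06,"z": 0.055,"rx": 0,"ry": 0,"rz": 0.02}
    - {"hand": -1,"x": 0.2,"y": 0.12,"z": 0.055,"rx": 0,"ry": 0,"rz": 0.04}
    - {"hand": -1,"x": 0.3,"y": 0.18,"z": 0.055,"rx": 0,"ry": 0,"rz": 0.06}
    - {"hand": -1,"x": 0.4,"y": 0.24,"z": 0.055,"rx": 0,"ry": 0,"rz": 0.083}
    - {"hand": -1,"x": 0.5,"y": 0.3,"z": 0.055,"rx": 0,"ry": 0,"rz": 0.106}
    - {"hand": -1,"x": 0.515,"y": 0.314,"z": 0.055,"rx": 0,"ry": 0,"rz": 0.129}
    - {"hand": -1,"x": 0.515,"y": 0.314,"z": 0.055,"rx": 0,"ry": 0,"rz": 0.152}
    - {"hand": -1,"x": 0.515,"y": 0.314,"z": 0.055,"rx": 0,"ry": 0,"rz": 0.175}
    - {"hand": -1,"x": 0.515,"y": 0.314,"z": 0.055,"rx": 0,"ry": 0,"rz": 0.198}
    - {"hand": -1,"x": 0.515,"y": 0.314,"z": 0.055,"rx": 0,"ry": 0,"rz": 0.221}
    - {"hand": -1,"x": 0.515,"y": 0.314,"z": 0.055,"rx": 0,"ry": 0,"rz": 0.24}
    - {"hand": -1,"x": 0.515,"y": 0.314,"z": 0.055,"rx": 0,"ry": 0,"rz": 0.25}
    - {"hand": -1,"x": 0.515,"y": 0.314,"z": 0.055,"rx": 0,"ry": 0,"rz": 0.25}
    - {"hand": -1,"x": 0.515,"y": 0.314,"z": 0.055,"rx": 0,"ry": 0,"rz": 0.25}

```text
t: 14.45
position: [0.572, 0.0711, 0.3985]
eef_rot: [2.02, 2.405, -0.007]
ft_force: [-0.5, 0.6, -0.1]
gripper_width: -0.002
```

```bash
cat > clampway.py <<'E'
from h import *
import sys
v=float(sys.argv[1])
W=[(95,181),(107,181),(125,180),(143.5,176),(156.5,171.6),(169,167),(181,156.7),(193,145),(199,135.7),(205.4,126.7),(210,115),(213,107),(214,98),(214,97),(214,97),(213,110),(212,150),(195,220),(120,230)]
s=env.sense();p=s["position"];M=R.from_rotvec(s["eef_rot"]).as_matrix();print(s["t"],p,np.degrees(np.arctan2(M[1,0],M[0,0])))
a=np.radians(10)
for u,z in W:
    q=np.array([.492+np.cos(a)*u/1e3-np.sin(a)*v,-.023+np.sin(a)*u/1e3+np.cos(a)*v,z/1e3+.173]); print(((q-p)/.3).round(3).tolist())
E
python3 clampway.py .079
```

```text
14.45 [0.57198848 0.07108692 0.39851056] 99.94454995263852
[-0.0, 0.001, -0.148]
[0.039, 0.008, -0.148]
[0.098, 0.018, -0.152]
[0.159, 0.029, -0.165]
[0.201, 0.036, -0.18]
[0.242, 0.044, -0.195]
[0.282, 0.05, -0.229]
[0.321, 0.057, -0.268]
[0.341, 0.061, -0.299]
[0.362, 0.065, -0.329]
[0.377, 0.067, -0.368]
[0.387, 0.069, -0.395]
[0.39, 0.07, -0.425]
[0.39, 0.07, -0.428]
[0.39, 0.07, -0.428]
[0.387, 0.069, -0.385]
[0.384, 0.068, -0.252]
[0.328, 0.059, -0.018]
[0.082, 0.015, 0.015]
```

>>> move_arm:
  targets:
    - {"hand": -1,"x": 0,"y": 0,"z": -0.08,"rx": 0,"ry": 0,"rz": 0}
    - {"hand": -1,"x": 0,"y": 0,"z": -0.148,"rx": 0,"ry": 0,"rz": 0}
    - {"hand": -1,"x": 0.039,"y": 0.008,"z": -0.148,"rx": 0,"ry": 0,"rz": 0}
    - {"hand": -1,"x": 0.068,"y": 0.013,"z": -0.15,"rx": 0,"ry": 0,"rz": 0}
    - {"hand": -1,"x": 0.098,"y": 0.018,"z": -0.152,"rx": 0,"ry": 0,"rz": 0}
    - {"hand": -1,"x": 0.13,"y": 0.024,"z": -0.158,"rx": 0,"ry": 0,"rz": 0}
    - {"hand": -1,"x": 0.159,"y": 0.029,"z": -0.165,"rx": 0,"ry": 0,"rz": 0}
    - {"hand": -1,"x": 0.201,"y": 0.036,"z": -0.18,"rx": 0,"ry": 0,"rz": 0}
    - {"hand": -1,"x": 0.242,"y": 0.044,"z": -0.195,"rx": 0,"ry": 0,"rz": 0}
    - {"hand": -1,"x": 0.282,"y": 0.05,"z": -0.229,"rx": 0,"ry": 0,"rz": 0}
    - {"hand": -1,"x": 0.321,"y": 0.057,"z": -0.268,"rx": 0,"ry": 0,"rz": 0}
    - {"hand": -1,"x": 0.341,"y": 0.061,"z": -0.299,"rx": 0,"ry": 0,"rz": 0}
    - {"hand": -1,"x": 0.362,"y": 0.065,"z": -0.329,"rx": 0,"ry": 0,"rz": 0}
    - {"hand": -1,"x": 0.377,"y": 0.067,"z": -0.368,"rx": 0,"ry": 0,"rz": 0}
    - {"hand": -1,"x": 0.387,"y": 0.069,"z": -0.395,"rx": 0,"ry": 0,"rz": 0}
    - {"hand": -1,"x": 0.39,"y": 0.07,"z": -0.425,"rx": 0,"ry": 0,"rz": 0}
    - {"hand": -1,"x": 0.39,"y": 0.07,"z": -0.428,"rx": 0,"ry": 0,"rz": 0}
    - {"hand": -1,"x": 0.39,"y": 0.07,"z": -0.428,"rx": 0,"ry": 0,"rz": 0}

```text
t: 16.25
position: [0.689, 0.0922, 0.273]
eef_rot: [2.019, 2.403, -0.006]
ft_force: [-7.5, -2.8, 19.6]
gripper_width: 0.001
```

At the stop, with 20 N downwards. Retreat and look.

>>> move_arm:
  targets:
    - {"hand": -1,"x": 0,"y": 0,"z": 0.05,"rx": 0,"ry": 0,"rz": 0}
    - {"hand": -1,"x": 0,"y": 0,"z": 0.2,"rx": 0,"ry": 0,"rz": 0}
    - {"hand": -1,"x": -0.1,"y": -0.02,"z": 0.35,"rx": 0,"ry": 0,"rz": 0}
    - {"hand": -1,"x": -0.25,"y": -0.05,"z": 0.43,"rx": 0,"ry": 0,"rz": 0}
    - {"hand": -1,"x": -0.36,"y": -0.2,"z": 0.43,"rx": 0,"ry": 0,"rz": 0}
    - {"hand": -1,"x": -0.36,"y": -0.35,"z": 0.43,"rx": 0,"ry": 0,"rz": 0}
    - {"hand": -1,"x": -0.3,"y": -0.5,"z": 0.43,"rx": 0,"ry": 0,"rz": 0}
    - {"hand": -1,"x": -0.3,"y": -0.588,"z": 0.43,"rx": 0,"ry": 0,"rz": 0}
    - {"hand": -1,"x": -0.3,"y": -0.588,"z": 0.43,"rx": 0,"ry": 0,"rz": 0}
    - {"hand": -1,"x": -0.3,"y": -0.588,"z": 0.43,"rx": 0,"ry": 0,"rz": 0}

```text
t: 17.25
position: [0.5989, -0.0846, 0.4022]
eef_rot: [2.021, 2.402, -0.005]
ft_force: [0.9, 1.2, 0.2]
gripper_width: 0.001
```

```bash
python3 - <<'E'
from h import *
a,C=shot("top","top5.png"); sd,CS=shot("side","side5.png")
cv2.imwrite("pics/c5.png",np.hstack([cv2.resize(a[170:290,250:410],None,fx=2.5,fy=2.5),cv2.resize(sd[190:340,240:430],None,fx=2,fy=2)]))
E
python3 clampway.py -.079
```

```text
17.35 [ 0.59893221 -0.08264887  0.40227576] 100.03893854113461
[0.001, -0.006, -0.161]
[0.041, 0.001, -0.161]
[0.1, 0.012, -0.164]
[0.16, 0.023, -0.178]
[0.203, 0.03, -0.192]
[0.244, 0.037, -0.208]
[0.283, 0.044, -0.242]
[0.323, 0.051, -0.281]
[0.343, 0.055, -0.312]
[0.364, 0.058, -0.342]
[0.379, 0.061, -0.381]
[0.389, 0.063, -0.408]
[0.392, 0.063, -0.438]
[0.392, 0.063, -0.441]
[0.392, 0.063, -0.441]
[0.389, 0.063, -0.398]
[0.385, 0.062, -0.264]
[0.329, 0.052, -0.031]
[0.083, 0.009, 0.002]
```

View pics/c5.png

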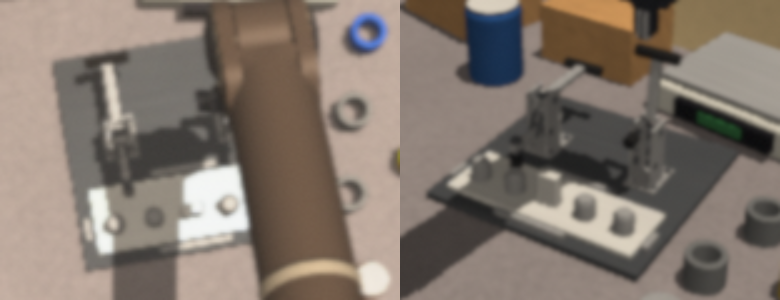

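Left clamp over, handle level. Now the right one.

>>> move_arm:
  targets:
    - {"hand": -1,"x": 0,"y": -0.006,"z": -0.08,"rx": 0,"ry": 0,"rz": 0}
    - {"hand": -1,"x": 0,"y": -0.006,"z": -0.161,"rx": 0,"ry": 0,"rz": 0}
    - {"hand": -1,"x": 0.041,"y": 0.001,"z": -0.161,"rx": 0,"ry": 0,"rz": 0}
    - {"hand": -1,"x": 0.07,"y": 0.006,"z": -0.162,"rx": 0,"ry": 0,"rz": 0}
    - {"hand": -1,"x": 0.1,"y": 0.012,"z": -0.164,"rx": 0,"ry": 0,"rz": 0}
    - {"hand": -1,"x": 0.13,"y": 0.018,"z": -0.17,"rx": 0,"ry": 0,"rz": 0}
    - {"hand": -1,"x": 0.16,"y": 0.023,"z": -0.178,"rx": 0,"ry": 0,"rz": 0}
    - {"hand": -1,"x": 0.203,"y": 0.03,"z": -0.192,"rx": 0,"ry": 0,"rz": 0}
    - {"hand": -1,"x": 0.244,"y": 0.037,"z": -0.208,"rx": 0,"ry": 0,"rz": 0}
    - {"hand": -1,"x": 0.283,"y": 0.044,"z": -0.242,"rx": 0,"ry": 0,"rz": 0}
    - {"hand": -1,"x": 0.323,"y": 0.051,"z": -0.281,"rx": 0,"ry": 0,"rz": 0}
    - {"hand": -1,"x": 0.343,"y": 0.055,"z": -0.312,"rx": 0,"ry": 0,"rz": 0}
    - {"hand": -1,"x": 0.364,"y": 0.058,"z": -0.342,"rx": 0,"ry": 0,"rz": 0}
    - {"hand": -1,"x": 0.379,"y": 0.061,"z": -0.381,"rx": 0,"ry": 0,"rz": 0}
    - {"hand": -1,"x": 0.389,"y": 0.063,"z": -0.408,"rx": 0,"ry": 0,"rz": 0}
    - {"hand": -1,"x": 0.392,"y": 0.063,"z": -0.438,"rx": 0,"ry": 0,"rz": 0}
    - {"hand": -1,"x": 0.392,"y": 0.063,"z": -0.441,"rx": 0,"ry": 0,"rz": 0}
    - {"hand": -1,"x": 0.392,"y": 0.063,"z": -0.441,"rx": 0,"ry": 0,"rz": 0}

```text
t: 19.15
position: [0.7165, -0.0633, 0.273]
eef_rot: [2.016, 2.404, -0.003]
ft_force: [-8.3, 0.2, 20.0]
gripper_width: 0.001
```

>>> move_arm:
  targets:
    - {"hand": -1,"x": 0,"y": 0,"z": 0.05,"rx": 0,"ry": 0,"rz": 0}
    - {"hand": -1,"x": 0,"y": 0,"z": 0.2,"rx": 0,"ry": 0,"rz": 0}
    - {"hand": -1,"x": -0.05,"y": -0.02,"z": 0.35,"rx": 0,"ry": 0,"rz": -0.01}
    - {"hand": -1,"x": -0.12,"y": -0.05,"z": 0.43,"rx": 0,"ry": 0,"rz": -0.03}
    - {"hand": 1,"x": -0.2,"y": -0.15,"z": 0.43,"rx": 0,"ry": 0,"rz": -0.052}
    - {"hand": 1,"x": -0.3,"y": -0.25,"z": 0.43,"rx": 0,"ry": 0,"rz": -0.075}
    - {"hand": 1,"x": -0.4,"y": -0.35,"z": 0.43,"rx": 0,"ry": 0,"rz": -0.098}
    - {"hand": 1,"x": -0.49,"y": -0.45,"z": 0.43,"rx": 0,"ry": 0,"rz": -0.121}
    - {"hand": 1,"x": -0.49,"y": -0.456,"z": 0.43,"rx": 0,"ry": 0,"rz": -0.144}
    - {"hand": 1,"x": -0.49,"y": -0.456,"z": 0.43,"rx": 0,"ry": 0,"rz": -0.167}
    - {"hand": 1,"x": -0.49,"y": -0.456,"z": 0.43,"rx": 0,"ry": 0,"rz": -0.19}
    - {"hand": 1,"x": -0.49,"y": -0.456,"z": 0.43,"rx": 0,"ry": 0,"rz": -0.213}
    - {"hand": 1,"x": -0.49,"y": -0.456,"z": 0.43,"rx": 0,"ry": 0,"rz": -0.236}
    - {"hand": 1,"x": -0.49,"y": -0.456,"z": 0.43,"rx": 0,"ry": 0,"rz": -0.259}
    - {"hand": 1,"x": -0.49,"y": -0.456,"z": 0.43,"rx": 0,"ry": 0,"rz": -0.278}
    - {"hand": 1,"x": -0.49,"y": -0.456,"z": 0.43,"rx": 0,"ry": 0,"rz": -0.278}
    - {"hand": 1,"x": -0.49,"y": -0.456,"z": 0.43,"rx": 0,"ry": 0,"rz": -0.278}

```text
t: 20.85
position: [0.5696, -0.2, 0.4023]
eef_rot: [3.14, 0.005, -0.006]
ft_force: [-1.5, 0.1, 0.3]
gripper_width: 1.0
```

```bash
python3 - <<'E'
from h import *
s=env.sense();w,C=shot("wrist","w6.png"); sd,CS=shot("side","side6.png")
M=R.from_rotvec(s["eef_rot"]).as_matrix();print(s["t"],s["position"],np.degrees(np.arctan2(M[1,0],M[0,0])),s["gripper_width"])
print(proj(C,[(.628,-.242,.042),(.513,-.234,.042)]))
cv2.imwrite("pics/c6.png",np.hstack([cv2.resize(w,None,fx=.75,fy=.75),cv2.resize(sd[190:340,230:430],None,fx=1.5,fy=2.4)]))
E
```

```text
20.85 [ 0.56956986 -0.19996721  0.40229297] 0.1755060865727332 1.0000483397851418
[[384.5750159  250.63805224]
 [254.19198287 241.46289237]]
```

View pics/c6.png

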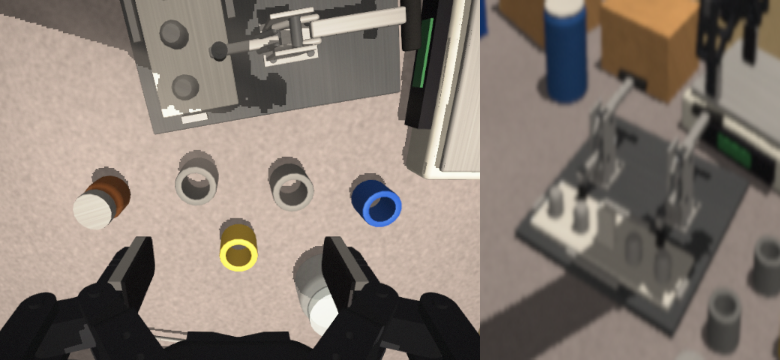

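Both clamps are over. Roller top rings sit near (261,247) and (390,253) in the full-size wrist picture. Refining these.

```bash
cat > ring.py <<'E'
from h import *
def rings(w,C,seeds,z,r=.025):
    g=cv2.medianBlur(cv2.cvtColor(w,cv2.COLOR_BGR2GRAY),5); out=[]
    for u,v in seeds:
        c=plane(C,[(u,v)],z)[0]; q=proj(C,[c,c+[r,0,0],c+[0,r,0]]); R_=np.mean([np.linalg.norm(q[1]-q[0]),np.linalg.norm(q[2]-q[0])])
        k=int(R_*1.9); x0,y0=int(u-k),int(v-k); sub=g[y0:y0+2*k,x0:x0+2*k]
        h=cv2.HoughCircles(sub,cv2.HOUGH_GRADIENT,1.,200,param1=80,param2=8,minRadius=int(R_*.93),maxRadius=int(R_*1.07)+1)
        if h is None: print("none");continue
        p=h[0,0,:2]+[x0,y0]; print("px",p,h[0,0,2],"exp r",R_); out.append(plane(C,[p],z)[0]); print(out[-1].round(4))
    return out
E
python3 - <<'E'
from ring import *
w=cv2.imread("pics/w6.png");C=cam("wrist")
print(plane(C,[(261.3,246.7),(389.5,253.3)],.042))
for r in (.025,.0165): rings(w,C,[(261,247),(390,253)],.042,r)
E
```

```text
[[ 0.5189224  -0.23880584  0.042     ]
 [ 0.63234656 -0.24453737  0.042     ]]
px [264.5 237.5] 27.2 exp r 27.767394636441217
[ 0.5221 -0.2302  0.042 ]
px [385.5 246.5] 28.3 exp r 27.514905091365982
[ 0.6284 -0.2381  0.042 ]
px [267.5 230.5] 19.4 exp r 18.250655195501274
[ 0.525  -0.2238  0.042 ]
px [389.5 254.5] 19.4 exp r 18.09787411827071
[ 0.6324 -0.2457  0.042 ]
```

>>> move_arm:
  targets:
    - {"hand": 1,"x": -0.06,"y": -0.05,"z": -0.1,"rx": 0,"ry": 0,"rz": 0}
    - {"hand": 1,"x": -0.13,"y": -0.1,"z": -0.2,"rx": 0,"ry": 0,"rz": 0}
    - {"hand": 1,"x": -0.169,"y": -0.13,"z": -0.3,"rx": 0,"ry": 0,"rz": 0}
    - {"hand": 1,"x": -0.169,"y": -0.13,"z": -0.34,"rx": 0,"ry": 0,"rz": 0}
    - {"hand": 1,"x": -0.169,"y": -0.13,"z": -0.34,"rx": 0,"ry": 0,"rz": 0}
    - {"hand": 1,"x": -0.169,"y": -0.13,"z": -0.34,"rx": 0,"ry": 0,"rz": 0}

```text
t: 21.55
position: [0.5202, -0.2384, 0.3012]
eef_rot: [3.141, 0.006, -0.003]
ft_force: [0.4, 0.4, 0.5]
gripper_width: 1.0
```

```bash
python3 - <<'E'
from h import *
s=env.sense();w,C=shot("wrist","w7.png")
print(s["t"],s["position"]); p=s["position"]
q=proj(C,[(.519,-.239,.042)])[0];print(q)
x0,y0=int(q[0]-70),int(q[1]-80);print(x0,y0)
cv2.imwrite("pics/c7.png",cv2.resize(w[y0:y0+140,x0:x0+140],None,fx=4,fy=4,interpolation=cv2.INTER_CUBIC))
hsv=cv2.cvtColor(w,cv2.COLOR_BGR2HSV)
for d in range(-60,61,6): print(hsv[int(q[1]),int(q[0])+d],end=' ')
E
```

```text
21.55 [ 0.52022537 -0.23836304  0.30123372]
[315.99086768 245.93217079]
245 165
[ 12  42 215] [ 12  43 214] [ 12  42 220] [ 12  42 220] [ 17  33 198] [ 18  33 209] [16 38 88] [16 37 90] [ 13  39 125] [ 12  40 129] [ 14  42 128] [ 12  40 129] [ 12  40 128] [14 36 92] [15 35 88] [ 17  32 206] [ 17  32 206] [ 12  39 221] [ 13  41 218] [ 13  41 213] [ 14  42 212]
```

View pics/c7.png

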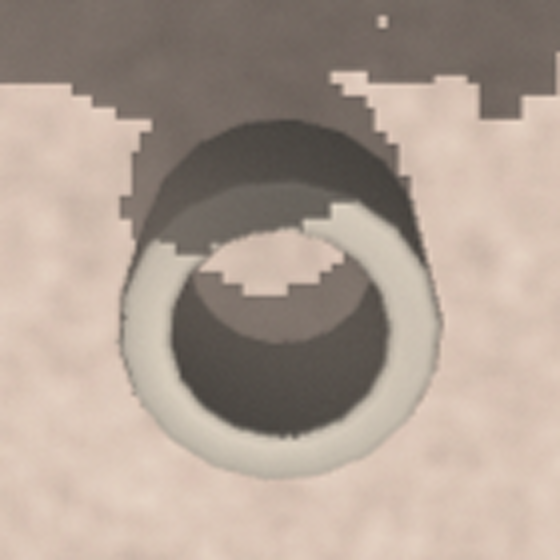

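Roller 1's ring centre is at about (315,247), which puts it at (0.5184, -0.2398). Grip it.

>>> move_arm:
  force: 60
  targets:
    - {"hand": 1,"x": -0.006,"y": -0.005,"z": -0.1,"rx": 0,"ry": 0,"rz": 0}
    - {"hand": 1,"x": -0.006,"y": -0.005,"z": -0.22,"rx": 0,"ry": 0,"rz": 0}
    - {"hand": 1,"x": -0.006,"y": -0.005,"z": -0.33,"rx": 0,"ry": 0,"rz": 0}
    - {"hand": 1,"x": -0.006,"y": -0.005,"z": -0.387,"rx": 0,"ry": 0,"rz": 0}
    - {"hand": 1,"x": -0.006,"y": -0.005,"z": -0.387,"rx": 0,"ry": 0,"rz": 0}
    - {"hand": 0.5,"x": -0.006,"y": -0.005,"z": -0.387,"rx": 0,"ry": 0,"rz": 0}
    - {"hand": 0.2,"x": -0.006,"y": -0.005,"z": -0.387,"rx": 0,"ry": 0,"rz": 0}
    - {"hand": -0.2,"x": -0.006,"y": -0.005,"z": -0.387,"rx": 0,"ry": 0,"rz": 0}
    - {"hand": -1,"x": -0.006,"y": -0.005,"z": -0.387,"rx": 0,"ry": 0,"rz": 0}
    - {"hand": -1,"x": -0.006,"y": -0.005,"z": -0.387,"rx": 0,"ry": 0,"rz": 0}
    - {"hand": -1,"x": -0.006,"y": -0.005,"z": -0.387,"rx": 0,"ry": 0,"rz": 0}

```text
t: 22.7
position: [0.5195, -0.2401, 0.1876]
eef_rot: [3.139, 0.006, 0.003]
ft_force: [-0.3, 0.8, 5.0]
gripper_width: 0.559
```

```bash
python3 - <<'E'
from h import *
C=cam("wrist",dict(position=[.56957,-.19997,.40229],eef_rot=[3.1405,.0048,-.006]))
print(proj(C,[(.5104,-.1274,.048),(.501,-.0742,.048)]))
w=cv2.imread("pics/w6.png");cv2.imwrite("pics/c8.png",cv2.resize(w[0:180,170:340],None,fx=4,fy=3.3,interpolation=cv2.INTER_CUBIC))
E
```

```text
[[243.67763953 115.67653954]
 [227.8412244   42.39626173]]
```

View pics/c8.png

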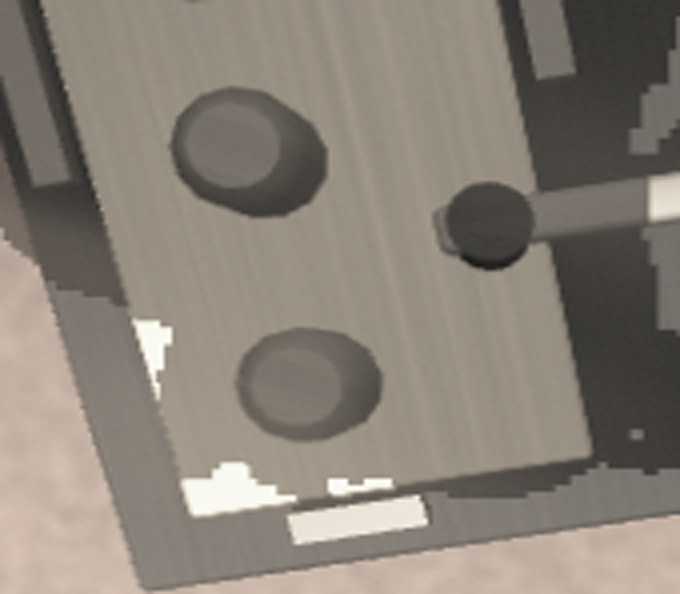

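Stud 3 comes out at about (0.5098, -0.1281). Lift, turn to yaw -35°, and hover.

>>> move_arm:
  targets:
    - {"hand": -1,"x": 0,"y": 0,"z": 0.06,"rx": 0,"ry": 0,"rz": 0}
    - {"hand": -1,"x": 0,"y": 0,"z": 0.14,"rx": 0,"ry": 0,"rz": 0}
    - {"hand": -1,"x": 0,"y": 0.01,"z": 0.22,"rx": 0,"ry": 0,"rz": -0.01}
    - {"hand": -1,"x": -0.005,"y": 0.06,"z": 0.25,"rx": 0,"ry": 0,"rz": -0.025}
    - {"hand": -1,"x": -0.01,"y": 0.13,"z": 0.25,"rx": 0,"ry": 0,"rz": -0.045}
    - {"hand": -1,"x": -0.02,"y": 0.21,"z": 0.25,"rx": 0,"ry": 0,"rz": -0.065}
    - {"hand": -1,"x": -0.03,"y": 0.29,"z": 0.25,"rx": 0,"ry": 0,"rz": -0.085}
    - {"hand": -1,"x": -0.032,"y": 0.35,"z": 0.25,"rx": 0,"ry": 0,"rz": -0.0978}
    - {"hand": -1,"x": -0.032,"y": 0.373,"z": 0.25,"rx": 0,"ry": 0,"rz": -0.0978}
    - {"hand": -1,"x": -0.032,"y": 0.373,"z": 0.25,"rx": 0,"ry": 0,"rz": -0.0978}
    - {"hand": -1,"x": -0.032,"y": 0.373,"z": 0.25,"rx": 0,"ry": 0,"rz": -0.0978}

```text
t: 23.8
position: [0.51, -0.1291, 0.263]
eef_rot: [2.994, -0.941, 0.003]
ft_force: [-1.3, 0.4, -1.3]
gripper_width: 0.561
```

```bash
python3 - <<'E'
from h import *
w,C=shot("wrist","w9.png"); s=env.sense(); print(s["t"],s["position"],s["gripper_width"])
t,CT=shot("top","top9.png")
print(proj(C,[list(s["position"][:2])+[.117]]))
E
```

```text
23.85 [ 0.50990171 -0.12937794  0.26285891] 0.5561820217170148
[[315.36649376 358.31600856]]
```

>>> move_arm:
  targets:
    - {"hand": -1,"x": 0,"y": 0.004,"z": -0.03,"rx": 0,"ry": 0,"rz": 0}
    - {"hand": -1,"x": 0,"y": 0.004,"z": -0.06,"rx": 0,"ry": 0,"rz": 0}
    - {"hand": -1,"x": 0,"y": 0.004,"z": -0.08,"rx": 0,"ry": 0,"rz": 0}
    - {"hand": -1,"x": 0,"y": 0.004,"z": -0.1,"rx": 0,"ry": 0,"rz": 0}
    - {"hand": -1,"x": 0,"y": 0.004,"z": -0.12,"rx": 0,"ry": 0,"rz": 0}
    - {"hand": -1,"x": 0,"y": 0.004,"z": -0.12,"rx": 0,"ry": 0,"rz": 0}

```text
t: 24.5
position: [0.5095, -0.1282, 0.2257]
eef_rot: [2.993, -0.944, -0.0]
ft_force: [0.2, -0.1, -1.8]
gripper_width: 0.559
```

The roller is 10 mm down over the stud without contact. Continue.

>>> move_arm:
  targets:
    - {"hand": -1,"x": 0,"y": 0,"z": -0.02,"rx": 0,"ry": 0,"rz": 0}
    - {"hand": -1,"x": 0,"y": 0,"z": -0.04,"rx": 0,"ry": 0,"rz": 0}
    - {"hand": -1,"x": 0,"y": 0,"z": -0.055,"rx": 0,"ry": 0,"rz": 0}
    - {"hand": -1,"x": 0,"y": 0,"z": -0.062,"rx": 0,"ry": 0,"rz": 0}
    - {"hand": -1,"x": 0,"y": 0,"z": -0.062,"rx": 0,"ry": 0,"rz": 0}

```text
t: 25.0
position: [0.5093, -0.1281, 0.2075]
eef_rot: [2.993, -0.944, -0.001]
ft_force: [-3.8, 1.5, 6.9]
gripper_width: 0.56
```

>>> move_arm:
  targets:
    - {"hand": 0.5,"x": 0,"y": 0,"z": 0,"rx": 0,"ry": 0,"rz": 0}
    - {"hand": 0.5,"x": 0,"y": 0,"z": 0,"rx": 0,"ry": 0,"rz": 0}
    - {"hand": 0.5,"x": 0,"y": 0,"z": 0,"rx": 0,"ry": 0,"rz": 0}
    - {"hand": 0.5,"x": 0,"y": 0,"z": 0.06,"rx": 0,"ry": 0,"rz": 0}
    - {"hand": 0.5,"x": 0,"y": 0,"z": 0.16,"rx": 0,"ry": 0,"rz": 0}
    - {"hand": 0.5,"x": 0,"y": 0,"z": 0.3,"rx": 0,"ry": 0,"rz": 0}
    - {"hand": 0.5,"x": 0.05,"y": -0.05,"z": 0.4,"rx": 0,"ry": 0,"rz": 0.02}
    - {"hand": 0.5,"x": 0.15,"y": -0.15,"z": 0.4,"rx": 0,"ry": 0,"rz": 0.04}
    - {"hand": 0.5,"x": 0.25,"y": -0.25,"z": 0.4,"rx": 0,"ry": 0,"rz": 0.06}
    - {"hand": 1,"x": 0.35,"y": -0.35,"z": 0.35,"rx": 0,"ry": 0,"rz": 0.08}
    - {"hand": 1,"x": 0.41,"y": -0.388,"z": 0.312,"rx": 0,"ry": 0,"rz": 0.0978}
    - {"hand": 1,"x": 0.41,"y": -0.388,"z": 0.312,"rx": 0,"ry": 0,"rz": 0.0978}
    - {"hand": 1,"x": 0.41,"y": -0.388,"z": 0.312,"rx": 0,"ry": 0,"rz": 0.0978}
    - {"hand": 1,"x": 0.41,"y": -0.388,"z": 0.312,"rx": 0,"ry": 0,"rz": 0.0978}

```text
t: 26.4
position: [0.632, -0.2437, 0.3015]
eef_rot: [3.138, 0.004, 0.001]
ft_force: [-0.7, 0.9, 0.5]
gripper_width: 0.998
```

```bash
python3 - <<'E'
from h import *
s=env.sense();w,C=shot("wrist","w10.png"); t,CT=shot("top","top10.png")
print(s["t"],s["position"])
q=proj(C,[(.632,-.2445,.042)])[0];print("pred",q)
# grey roller region: table has V>150 lit; sat-hue differ slightly; edge-based extents of bright ring
hsv=cv2.cvtColor(w,cv2.COLOR_BGR2HSV).astype(int)
cv2.imwrite("pics/c10.png",np.hstack([cv2.resize(w[140:350,210:430],None,fx=2,fy=2,interpolation=cv2.INTER_CUBIC),cv2.resize(t[180:285,270:440],None,fx=2,fy=4)]))
m=((hsv[...,1]<38)&(hsv[...,2]>150)).astype(np.uint8); m=cv2.morphologyEx(m,cv2.MORPH_OPEN,np.ones((3,3)))
for c,st,l in blobs(m,300):
    if np.hypot(*(c-q))<60:
        ct=max(cv2.findContours(l.astype(np.uint8),0,1)[0],key=cv2.contourArea); (a,b),r=cv2.minEnclosingCircle(ct); print(c,st,(a,b),r,plane(C,[(a,b)],.042))
E
```

```text
26.4 [ 0.63195556 -0.24370896  0.30149409]
pred [317.04258192 245.06292224]
[321.96878049 253.26878049] [ 282  215   79   72 2050] (320.55126953125, 249.5) 39.47733688354492 [[ 0.63415969 -0.2473884   0.042     ]]
```

View pics/c10.png

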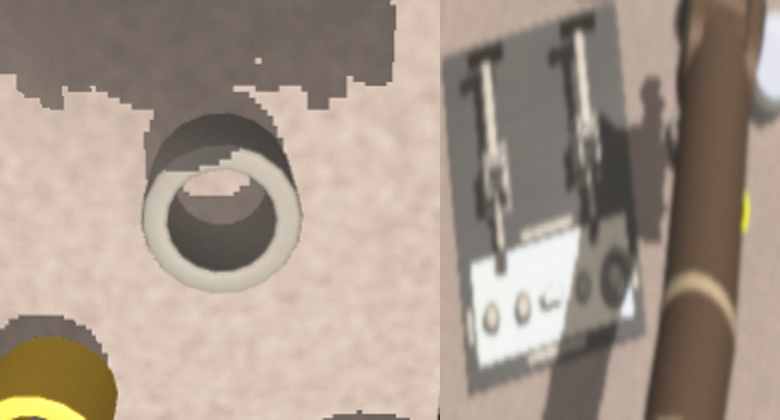

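Roller 1 sits on stud 3, and both clamps are over. Roller 0's ring is at (320.6,249), so it stands at (0.6342, -0.247). Grip it.

>>> move_arm:
  force: 60
  targets:
    - {"hand": 1,"x": 0.007,"y": -0.01,"z": -0.1,"rx": 0,"ry": 0,"rz": 0}
    - {"hand": 1,"x": 0.007,"y": -0.01,"z": -0.22,"rx": 0,"ry": 0,"rz": 0}
    - {"hand": 1,"x": 0.007,"y": -0.01,"z": -0.33,"rx": 0,"ry": 0,"rz": 0}
    - {"hand": 1,"x": 0.007,"y": -0.01,"z": -0.387,"rx": 0,"ry": 0,"rz": 0}
    - {"hand": 1,"x": 0.007,"y": -0.01,"z": -0.387,"rx": 0,"ry": 0,"rz": 0}
    - {"hand": 0.5,"x": 0.007,"y": -0.01,"z": -0.387,"rx": 0,"ry": 0,"rz": 0}
    - {"hand": 0.2,"x": 0.007,"y": -0.01,"z": -0.387,"rx": 0,"ry": 0,"rz": 0}
    - {"hand": -0.2,"x": 0.007,"y": -0.01,"z": -0.387,"rx": 0,"ry": 0,"rz": 0}
    - {"hand": -1,"x": 0.007,"y": -0.01,"z": -0.387,"rx": 0,"ry": 0,"rz": 0}
    - {"hand": -1,"x": 0.007,"y": -0.01,"z": -0.387,"rx": 0,"ry": 0,"rz": 0}
    - {"hand": -1,"x": 0.007,"y": -0.01,"z": -0.387,"rx": 0,"ry": 0,"rz": 0}

```text
t: 27.6
position: [0.635, -0.247, 0.1887]
eef_rot: [3.137, 0.005, 0.007]
ft_force: [-1.3, 0.1, 6.3]
gripper_width: 0.568
```

>>> move_arm:
  targets:
    - {"hand": -1,"x": 0,"y": 0,"z": 0.06,"rx": 0,"ry": 0,"rz": 0}
    - {"hand": -1,"x": 0,"y": 0,"z": 0.16,"rx": 0,"ry": 0,"rz": 0}
    - {"hand": -1,"x": 0,"y": 0,"z": 0.28,"rx": 0,"ry": 0,"rz": 0}
    - {"hand": -1,"x": -0.02,"y": 0.03,"z": 0.36,"rx": 0,"ry": 0,"rz": 0.01}
    - {"hand": -1,"x": -0.06,"y": 0.1,"z": 0.38,"rx": 0,"ry": 0,"rz": 0.025}
    - {"hand": -1,"x": -0.11,"y": 0.19,"z": 0.38,"rx": 0,"ry": 0,"rz": 0.04}
    - {"hand": -1,"x": -0.17,"y": 0.29,"z": 0.38,"rx": 0,"ry": 0,"rz": 0.058}
    - {"hand": -1,"x": -0.23,"y": 0.4,"z": 0.38,"rx": 0,"ry": 0,"rz": 0.076}
    - {"hand": -1,"x": -0.29,"y": 0.51,"z": 0.38,"rx": 0,"ry": 0,"rz": 0.094}
    - {"hand": -1,"x": -0.35,"y": 0.62,"z": 0.38,"rx": 0,"ry": 0,"rz": 0.112}
    - {"hand": -1,"x": -0.41,"y": 0.73,"z": 0.38,"rx": 0,"ry": 0,"rz": 0.13}
    - {"hand": -1,"x": -0.46,"y": 0.83,"z": 0.36,"rx": 0,"ry": 0,"rz": 0.145}
    - {"hand": -1,"x": -0.5,"y": 0.91,"z": 0.32,"rx": 0,"ry": 0,"rz": 0.152}
    - {"hand": -1,"x": -0.53,"y": 0.97,"z": 0.28,"rx": 0,"ry": 0,"rz": 0.152}
    - {"hand": -1,"x": -0.54,"y": 1,"z": 0.25,"rx": 0,"ry": 0,"rz": 0.152}
    - {"hand": -1,"x": -0.54,"y": 1,"z": 0.25,"rx": 0,"ry": 0,"rz": 0.152}
    - {"hand": -1,"x": -0.54,"y": 1,"z": 0.25,"rx": 0,"ry": 0,"rz": 0.152}

```text
t: 29.3
position: [0.4734, 0.0528, 0.2645]
eef_rot: [2.785, 1.447, 0.012]
ft_force: [-0.1, -0.7, -1.4]
gripper_width: 0.572
```

>>> move_arm:
  targets:
    - {"hand": -1,"x": -0.001,"y": 0.04,"z": 0,"rx": 0,"ry": 0,"rz": 0}
    - {"hand": -1,"x": -0.001,"y": 0.08,"z": 0,"rx": 0,"ry": 0,"rz": 0}
    - {"hand": -1,"x": -0.001,"y": 0.093,"z": 0,"rx": 0,"ry": 0,"rz": 0}
    - {"hand": -1,"x": -0.001,"y": 0.093,"z": 0,"rx": 0,"ry": 0,"rz": 0}
    - {"hand": -1,"x": -0.001,"y": 0.093,"z": -0.03,"rx": 0,"ry": 0,"rz": 0}
    - {"hand": -1,"x": -0.001,"y": 0.093,"z": -0.06,"rx": 0,"ry": 0,"rz": 0}
    - {"hand": -1,"x": -0.001,"y": 0.093,"z": -0.08,"rx": 0,"ry": 0,"rz": 0}
    - {"hand": -1,"x": -0.001,"y": 0.093,"z": -0.1,"rx": 0,"ry": 0,"rz": 0}
    - {"hand": -1,"x": -0.001,"y": 0.093,"z": -0.12,"rx": 0,"ry": 0,"rz": 0}
    - {"hand": -1,"x": -0.001,"y": 0.093,"z": -0.12,"rx": 0,"ry": 0,"rz": 0}

```text
t: 30.3
position: [0.4728, 0.0806, 0.2276]
eef_rot: [2.785, 1.447, 0.01]
ft_force: [0.2, -0.5, -0.9]
gripper_width: 0.571
```

>>> move_arm:
  targets:
    - {"hand": -1,"x": 0,"y": 0,"z": -0.02,"rx": 0,"ry": 0,"rz": 0}
    - {"hand": -1,"x": 0,"y": 0,"z": -0.04,"rx": 0,"ry": 0,"rz": 0}
    - {"hand": -1,"x": 0,"y": 0,"z": -0.055,"rx": 0,"ry": 0,"rz": 0}
    - {"hand": -1,"x": 0,"y": 0,"z": -0.064,"rx": 0,"ry": 0,"rz": 0}
    - {"hand": -1,"x": 0,"y": 0,"z": -0.064,"rx": 0,"ry": 0,"rz": 0}

```text
t: 30.8
position: [0.4727, 0.0806, 0.2086]
eef_rot: [2.785, 1.447, 0.008]
ft_force: [-2.8, -0.8, 4.7]
gripper_width: 0.575
```

Down on the plate. Release, rise, and back off to the left for a check.

>>> move_arm:
  targets:
    - {"hand": 0.5,"x": 0,"y": 0,"z": 0,"rx": 0,"ry": 0,"rz": 0}
    - {"hand": 0.5,"x": 0,"y": 0,"z": 0,"rx": 0,"ry": 0,"rz": 0}
    - {"hand": 0.5,"x": 0,"y": 0,"z": 0,"rx": 0,"ry": 0,"rz": 0}
    - {"hand": 0.5,"x": 0,"y": 0,"z": 0.06,"rx": 0,"ry": 0,"rz": 0}
    - {"hand": 0.5,"x": 0,"y": 0,"z": 0.16,"rx": 0,"ry": 0,"rz": 0}
    - {"hand": 0.5,"x": 0,"y": 0,"z": 0.3,"rx": 0,"ry": 0,"rz": 0}
    - {"hand": 0.5,"x": 0,"y": 0.05,"z": 0.45,"rx": 0,"ry": 0,"rz": 0}
    - {"hand": 0.5,"x": -0.05,"y": 0.2,"z": 0.6,"rx": 0,"ry": 0,"rz": 0}
    - {"hand": 0.5,"x": -0.1,"y": 0.35,"z": 0.65,"rx": 0,"ry": 0,"rz": 0}
    - {"hand": 0.5,"x": -0.15,"y": 0.5,"z": 0.65,"rx": 0,"ry": 0,"rz": 0}
    - {"hand": 0.5,"x": -0.2,"y": 0.65,"z": 0.65,"rx": 0,"ry": 0,"rz": 0}
    - {"hand": 0.5,"x": -0.2,"y": 0.8,"z": 0.65,"rx": 0,"ry": 0,"rz": 0}
    - {"hand": 0.5,"x": -0.2,"y": 0.9,"z": 0.65,"rx": 0,"ry": 0,"rz": 0}
    - {"hand": 0.5,"x": -0.2,"y": 0.9,"z": 0.65,"rx": 0,"ry": 0,"rz": 0}

```text
t: 32.2
position: [0.411, 0.3551, 0.4036]
eef_rot: [-2.783, -1.457, -0.01]
ft_force: [0.3, 0.9, 0.1]
gripper_width: 0.749
```

```bash
python3 - <<'E'
from h import *
t,CT=shot("top","top11.png"); sd,CS=shot("side","side11.png")
cv2.imwrite("pics/c11.png",np.hstack([cv2.resize(t[165:315,265:445],None,fx=2.5,fy=3.2,interpolation=cv2.INTER_CUBIC),cv2.resize(sd[190:350,240:410],None,fx=2,fy=3,interpolation=cv2.INTER_CUBIC)]))
a=np.radians(10)
for v in(.106,-.106):
    P=[(.492-np.sin(a)*v,-.023+np.cos(a)*v,z) for z in(.062,.02)]
    print("stud",v,"side px roller top/bottom",((proj(CS,P)-[240,190])*[2,3]+[450,0]).round(0).tolist(),"top px",((proj(CT,P)-[265,165])*[2.5,3.2]).round(0).tolist())
E
```

```text
stud 0.106 side px roller top/bottom [[528.0, 222.0], [530.0, 263.0]] top px [[75.0, 298.0], [76.0, 303.0]]
stud -0.106 side px roller top/bottom [[673.0, 300.0], [672.0, 343.0]] top px [[230.0, 265.0], [228.0, 270.0]]
```

View pics/c11.png

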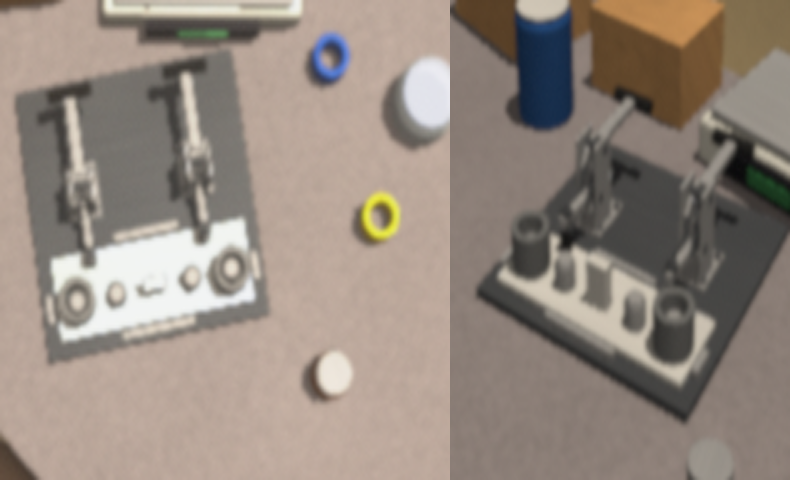

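```bash
python3 -c "
from plant import env
s=env.sense();print(s['t'],s['ft_force']);print(env.hand_in())"
```

```text
32.3 [-0.78624567 -0.13016496 -0.3122883 ]
the job is handed in; nothing more can be done
None
```

I handed the job in at t = 32 s. The plate is clamped in the nest and both loose grey feed rollers are on studs; `hand_in` gives no verdict.

- **Plate:** I turned it about 172° and set it flat inside the four fence strips, with the wide ledge towards the clamps.
- **Clamps:** I pushed both handles to their stops, feeling about 20 N there. The last pictures show both handles still level with the arms down. The pad compression readings are not available to me, so I could not check them directly.
- **Rollers:** The camera views showed only two grey rollers, so those are the two I placed, on stud 0 and stud 3. Both slid down without jamming until they touched the plate. Their tops are at the expected height in the side view, within a few pixels by eye.
- **Bystanders:** No move touched the jars, tin, mug or screwdriver. Those in the last crops looked undisturbed; the mug and screwdriver were outside them, and I did not measure any of their positions.

No check failed. My first position for one roller, read by eye from the coarse top view, was about 6 mm off. I took both rollers' final positions from close wrist views. The first two move calls were refused because keys were missing, and nothing moved.

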